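# Clear down a dissecting bench: prop the drying stand, stand the boards, post the cases

### The arm

A 6-joint arm with a two-finger parallel gripper is mounted at the origin on the work surface. World frame = base frame: x ahead of the robot, y to its left, z up, the work surface at z = 0. Lengths are in mm, angles in rad, forces in N, time in s.
With the tool pointing down it reaches from about 350 to 775 mm from the base axis. Payload 7.3 kg.
Tool frame: the origin (TCP) lies at the very end of the fingers, on their centre line; the grasp point (between the pads) lies 19 mm behind it; z points along the fingers, y is the line along which they close (so a half turn about z gives the same grasp; the last joint's range is limited). The gripper opens to 92 mm and grips with 3 to 60 N. Pads are 19 mm wide; open, the fingers measure 130 mm over their backs; the gripper's body (75 mm by 190 mm) begins 47 mm behind the grasp point.
Start: joints at [1.188, 0.342, 1.524, -0, 1.275, -0.146], TCP at [123.145, 510.373, 226.741] pointing down, gripper open.
Joint ranges: [-2.53, 2.53], [-0.77, 2.02], [0.04, 2.7], [-1, 4.14], [0.28, 2.66], [-3.11, 3.11]. Speed limits (rad/s): [2.57, 2.57, 3.14, 3.14, 3.14, 3.14].

### API

Orientations are given as [roll, pitch, yaw] about the fixed x, y, z axes, in that order (R = Rz(yaw) Ry(pitch) Rx(roll)).
In Python, from plant import * gives the robot as it stands.
- The arm moves only by the tool arm_command, never from a script. Its arguments are lists of equal length, an entry for each row: "gripper": the finger opening in mm, from 0 to 91.8; "dp": the shift along the tool's x, y, z in units of 25 mm (1.0 is 25 mm), a list of three; "twist": the turn about the tool's z in units of 5 degrees (1.0 is 5 degrees). A call has exactly 5 rows; each row shifts and turns the commanded pose from where the row before left it, along the tool's axes as they then stand; what a row does not reach is not made up. A row lasts 1/8 s, in which the tool goes at most 62.5 mm and 10.7 degrees, less where a joint would pass 70% of its speed; a pose out of reach is approached as far as the arm can. A call is refused whole if a number of a shift passes 1 or a number of a turn 1, either way. A call with a gripper value outside its range is refused whole. The fingers move at their own pace and stop on an object; the grip force is fixed at half the most. Time passes only in rows, so rows that do not move let the fingers close, or fill a call up. It gives the time, the measured TCP pose, the force, the opening and the grip force at its end, in the units of the state.
- get_obs(): the state, without advancing time (a new reading comes with each control period).
- capture(name): name is "scene" or "top"; returns the picture (400x640x3 uint8, red, green, blue); there is no depth.
- get_calibration(name): a dict with "mtx" (3x3 intrinsics, pixels), "position" and "attitude" of the camera in the world. Camera axes: x right, y down, z forward; pixel columns grow to the right and rows downward; lengths in mm; the calibration is good to about 2 mm. A picture is of the moment at which its call begins. get_calibration takes no time and is no camera call.
- close_job(): hands the job in; it is judged then, once.
The state is a dict: "time": time; "joint_positions": joint angles; "dq": joint speeds; "tau": joint torques, N m; "tool_pos": TCP position; "tcp_rot": TCP orientation; "contact_force": force on the tool from outside, world axes, zero at the start; "moment": the same for the moment, N m; "grip_width": finger opening in mm; "finger_force": force on a finger pad.
Only numpy, scipy, OpenCV 4.12 (cv2) and the standard library are available. Lean on these libraries where they do the work, as an engineer would, in place of code of your own. Each camera call takes 0.05 s, during which the arm holds its last target. There are 200 camera calls.

### The job

Clear the bench after the dissection class: swing the drying stand's prop leg up and over until it locks and the panel stands on it, then stand every small white board on its short end on the ledge, leaning flat against the face of the panel. Push every instrument case down through the sprung leaves of the return box so that the leaves close over it, and leave the bottle, jar and beaker where they are.

Things in the scene. Friction and masses are not known exactly. Their poses are not given: they have to be found in the camera images.
- ledge_corner (a point): Drying stand: middle of the inside corner where the hinged grey panel's face meets its ledge. x: from the panel's free edge down to the ledge (the face covers x = -190 to 0 mm); y: along the ledge (-120 to 120 mm); z: out of the face, the ledge sticks out 32 mm along z and is 6 mm thick. The panel's hinge runs along y, 13 mm behind this point (-z).
- panel_edge (a point): Middle of the panel's free edge, on its face; axes as ledge_corner. Folded, the panel lies about 14 degrees above level, free edge towards the robot, ledge on the far side. Propped, it leans about 60 degrees above level, face away from the robot. The panel is 8 mm thick and turns on the stand's grey base (150 x 240 mm, 14 mm high, fixed).
- leg (a joint): Angle of the sprung prop leg, a steel U-shaped bail under the panel. 0: folded towards the robot, arm 30 degrees above level; grows as it is swung up and over, away from the robot, to the stop at about 2.36 rad. It lifts the panel as it swings. Spring and panel weight throw it back to 0 unless it passes over-centre at about 2.15 rad; past that the panel's weight pulls it to the stop and it stays locked.
- leg_handle (a point): Where to take the prop leg: its free end, a round steel bar, 12 mm diameter, parallel to the hinge (along y), sticking out 92 mm past the panel's +y edge (with a small black end knob of 18 mm); this point is 55 mm past that edge. It swings in an arc of 90 mm radius about leg_hinge; 2 to 5 N move it. At the start it is 75 mm above the bench, with nothing fixed under it.
- leg_hinge (a point): The prop leg's hinge axis, at the same y as leg_handle, 30 mm above the bench, fixed to the base. y: the hinge axis; x: level, from the hinge towards the ledge side, away from the robot; z: up.
- box_mouth (a point): Middle of the top of the white return box: 150 (x) x 136 (y) x 150 mm high, 5 mm walls, 6 mm floor, fixed to the bench. Its whole top, 140 x 126 mm inside the walls, is closed by two sprung aluminium leaves, each 60 mm wide and hinged along its outer edge, that meet along the box's x axis and open only downwards. x: along the meeting line, y: across it, z: up.
- leaf_left (a joint): Angle of the +y leaf of the return box: 0 shut (level), up to 1.5 rad hanging down into the box; it springs shut. A case laid on the leaves does not open them: it must be pushed down, 2 to 4 N a leaf, flat and lengthwise along the box's x, until its top is 35 to 45 mm below the mouth; fingers fit in beside it, and let go there it drops in and the leaves shut above it.
- leaf_right (a joint): Angle of the -y leaf of the return box: 0 shut (level), up to 1.5 rad hanging down into the box; it springs shut.
- board1_mid (a point): Small white plastic dissecting board, 95 x 50 x 20 mm, about 90 g, lying flat on the bench at the start; this point is its centre. x: along its 95 mm length, y: across its 50 mm width, z: through its thickness. May be absent (None): two or three are there.
- board2_mid (a point): Small white plastic dissecting board, 95 x 50 x 20 mm, about 90 g, lying flat on the bench at the start; this point is its centre. x: along its 95 mm length, y: across its 50 mm width, z: through its thickness. May be absent (None): two or three are there.
- board3_mid (a point): Small white plastic dissecting board, 95 x 50 x 20 mm, about 90 g, lying flat on the bench at the start; this point is its centre. x: along its 95 mm length, y: across its 50 mm width, z: through its thickness. May be absent (None): two or three are there.
- case1_mid (a point): Closed hard aluminium instrument case, 115 x 44 x 24 mm, about 160 g, lying flat on the bench at the start, some close to the near edge of the folded panel; this point is its centre (12 mm above its underside). x: along its length, y: across its width, z: up. May be absent (None): two or three are there.
- case2_mid (a point): Closed hard aluminium instrument case, 115 x 44 x 24 mm, about 160 g, lying flat on the bench at the start, some close to the near edge of the folded panel; this point is its centre (12 mm above its underside). x: along its length, y: across its width, z: up. May be absent (None): two or three are there.
- case3_mid (a point): Closed hard aluminium instrument case, 115 x 44 x 24 mm, about 160 g, lying flat on the bench at the start, some close to the near edge of the folded panel; this point is its centre (12 mm above its underside). x: along its length, y: across its width, z: up. May be absent (None): two or three are there.
- wash_bottle: Bystander: clear plastic bottle with red cap, 64 mm diameter, 160 mm high; origin under its foot.
- jar: Bystander: glass jar, 70 mm diameter, 80 mm high; origin under its foot.
- beaker: Bystander: glass beaker, 72 mm diameter, 90 mm high; origin under its foot.

How it is judged:
By the outcome, as a careful person would: the job done as asked, in the order asked, and still so for the second after the job is handed in, with the robot touching nothing.
Of board1, board2, board3 only 2 to 3 are there at a start; the rules pass over those that are not, and their reading is None.
Of case1, case2, case3 only 2 to 3 are there at a start; the rules pass over those that are not, and their reading is None.
At some moment in a run one of case1, case2, case3 may be knocked a few centimetres aside while the robot is not near it.
Once in a run the grip may slacken for a moment while it holds something.
It also fails if it takes over 210 s, if anything falls off the work surface, if the arm or the gripper's body presses on something with over 40 N, if the wrist force passes 120 N, or if a joint passes its speed limit or range.

## Working session

There is one attempt and no reset: what is moved stays moved. The work goes in short steps, Python scripts to look and compute and a tool call to move; the robot and the scene stay as the last step left them, time stands still between calls to the robot, and variables do not carry over. Pictures are saved under pics/ and viewed, at most 14 in all, crops included, and the job is handed in when it is done.

Besides the shell and the picture viewer there is one more tool, called after "Request:" by a JSON object that holds its "api" and its "payload". arm_command: Moves the arm, as the interface text tells. Its arguments: {"type":"object","properties":{"gripper":{"type":"array"},"dp":{"type":"array"},"twist":{"type":"array"}},"required":["gripper","dp","twist"]}

```bash
mkdir -p pics; ls
cat > h.py <<'E'
from plant import *
import numpy as np, cv2
from scipy.spatial.transform import Rotation as Ro
def cal(n):
    c=get_calibration(n); return np.array(c["mtx"]),np.array(c["position"],float),c["attitude"]
E
python3 - <<'E'
from h import *
for n in("scene","top"):
    print(get_calibration(n)); cv2.imwrite(f"pics/{n}0.png",capture(n)[:,:,::-1])
print(get_obs())
E
```

```text
pics
{'mtx': array([[423.26981192,   0.        , 318.20012722],
       [  0.        , 423.26981192, 194.25560878],
       [  0.        ,   0.        ,   1.        ]]), 'position': array([1051.21279928, -697.31762707, 1077.66916868]), 'attitude': array([-2.458137  , -0.00739869,  0.60726922])}
{'mtx': array([[432.95787588,   0.        , 324.7369944 ],
       [  0.        , 432.95787588, 201.09323159],
       [  0.        ,   0.        ,   1.        ]]), 'position': array([ 345.85614616,  -44.57480433, 1387.96362543]), 'attitude': array([-2.95182964e+00, -7.87926092e-04, -1.59760682e+00])}
{'time': 0.1, 'joint_positions': array([ 1.18798159e+00,  3.42668591e-01,  1.52488265e+00, -8.35706472e-06,
        1.27539699e+00, -1.45967812e-01]), 'dq': array([ 0.00087649, -0.00169036, -0.00291182,  0.00184664,  0.00244637,
        0.00197966]), 'tau': array([ 2.66483643e-03, -4.32006741e+01, -2.44694781e+01,  7.19963992e-02,
        5.25870267e-02, -5.60752324e-05]), 'tool_pos': array([123.01966505, 510.02884916, 226.11994654]), 'tcp_rot': array([-3.14025033e+00, -1.89261746e-04,  2.90474804e+00]), 'contact_force': array([ 0.28789222,  0.06750102, -0.00407893]), 'moment': array([-0.02212901, -0.05108917, -0.02526504]), 'finger_force': 0.0, 'grip_width': 92.0144911907359}
```

View pics/top0.png

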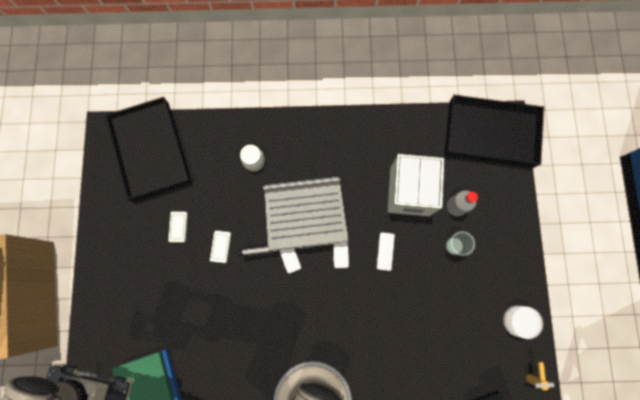

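View pics/scene0.png

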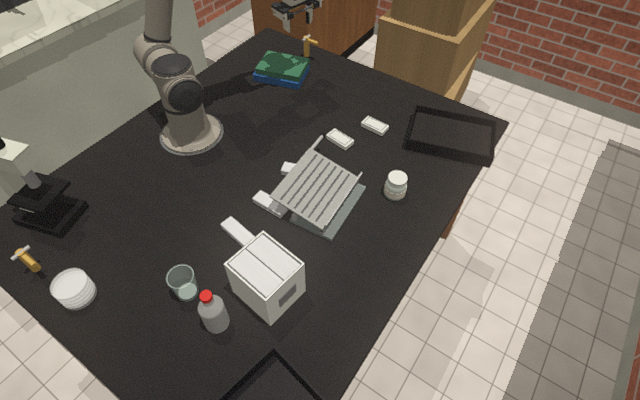

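The top view (up = +x, left = +y) shows two boards at about (177,227) and (220,247), and three cases at about (290,260), (341,255) and (385,251), two of them partly under the panel. The stand is at (305,215) with its leg bar ending near (245,252), and the box mouth is at (420,180). The scene view agrees.

```bash
cat >> h.py <<'E'
def Rc(n): return Ro.from_euler("xyz",cal(n)[2]).as_matrix()
def proj(n,P):
    K,p,_=cal(n); q=(np.atleast_2d(P)-p)@Rc(n)@K.T; return q[:,:2]/q[:,2:]
def ray(n,uv):
    K,p,_=cal(n); uv=np.atleast_2d(uv); d=np.c_[uv,np.ones(len(uv))]@np.linalg.inv(K).T@Rc(n).T; return p,d
def onz(n,uv,z):
    p,d=ray(n,uv); return p+d*((z-p[2])/d[:,2])[:,None]
def white(im,roi,th=150):
    g=im.min(2).astype(np.uint8); m=np.zeros_like(g); x0,y0,x1,y1=roi; m[y0:y1,x0:x1]=(g[y0:y1,x0:x1]>th)*255
    return [c for c in cv2.findContours(m,cv2.RETR_EXTERNAL,cv2.CHAIN_APPROX_NONE)[0] if cv2.contourArea(c)>60]
def rects(n,im,roi,z,th=150):
    out=[]
    for c in white(im,roi,th):
        P=onz(n,c[:,0,:].astype(float),z)[:,:2].astype(np.float32)
        (cx,cy),(w,h),a=cv2.minAreaRect(P)
        if w<h: w,h,a=h,w,a+90
        k=1/.314 if n=="top" else 0
        out.append((round(cx,1),round(cy,1),round(w+k,1),round(h+k,1),round((a+90)%180-90,1)))
    return out
E
python3 - <<'E'
from h import *
im=capture("top")
for th in(130,170): 
  print("boards",rects("top",im,(150,200,240,275),20,th))
  print("cases",rects("top",im,(270,235,410,285),24,th))
print("box",[rects("top",im,(380,140,450,220),150,th) for th in (190,210)])
b=cv2.resize(im[140:290,230:460],None,fx=3.4,fy=3.4,interpolation=cv2.INTER_CUBIC)
cv2.imwrite("pics/c1.png",b[:,:,::-1])
im=capture("scene")
b=cv2.resize(im[120:320,210:410],None,fx=3,fy=3,interpolation=cv2.INTER_CUBIC)
cv2.imwrite("pics/c2.png",b[:,:,::-1])
E
```

```text
boards [(472.4, 282.2, 101.8, 56.7, -7.9), (540.4, 418.7, 99.8, 56.5, -2.8)]
cases [(440.7, -237.9, 115.0, 50.6, -8.1), (442.3, 1.8, 249.1, 118.6, 88.5)]
boards [(472.5, 281.7, 98.6, 52.8, -7.5), (539.0, 418.5, 96.7, 52.0, -2.4)]
cases [(421.5, 59.3, 69.2, 46.4, 18.0), (430.0, -97.4, 68.7, 44.1, -1.8), (441.1, -238.1, 113.1, 47.6, -7.6), (485.7, 4.6, 240.9, 26.6, -85.2)]
box [[(637.1, -330.1, 152.3, 138.3, -6.7)], [(636.3, -331.1, 151.0, 137.0, -7.5)]]
```

View pics/c1.png

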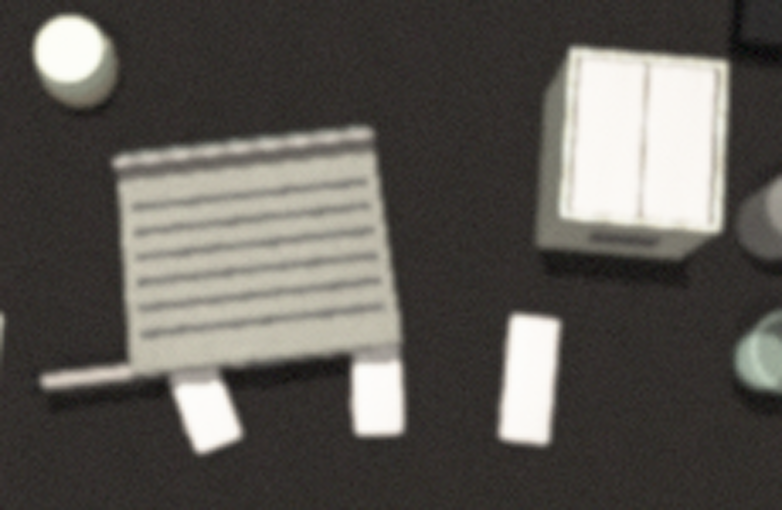

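View pics/c2.png

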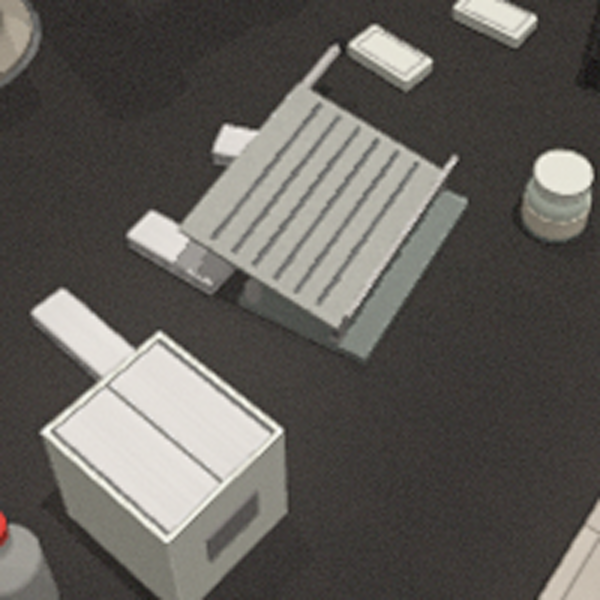

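Case 1 is at crop (207,412), case 2 at (378,395), both tucked under the panel's near edge, and case 3 is free at (529,378). The leg bar runs from crop (42,381) to (133,373).

Run:
```python
from h import *
c=lambda u,v:np.array([230+u/3.4-.35,140+v/3.4-.35])
print("bar end, bar at panel",onz("top",[c(42,381),c(131,373)],75))
s=lambda u,v:np.array([210+u/3-.33,120+v/3-.33])
print("scene bar", onz("scene",[s(335,49),s(305,84)],75))
print("panel near L,R z~90",onz("top",[c(131,374),c(400,346)],90))
print("ledge L,R z~50",onz("top",[c(115,162),c(372,133)],50))
```

```text
bar end, bar at panel [[449.00149969 201.54678106  75.        ]
 [453.9731702  122.52243124  75.        ]]
scene bar [[452.65002433 196.01046361  75.        ]
 [457.47166585 129.79762313  75.        ]]
panel near L,R z~90 [[ 451.86158633  120.61533132   90.        ]
 [ 470.14340711 -116.61679224   90.        ]]
ledge L,R z~50 [[652.3518032  140.16846155  50.        ]
 [673.73949771 -99.96757367  50.        ]]
```

Request:
{"api": "arm_command", "payload": {"gripper": [40,40,40,40,40], "dp": [[-0.8,-0.5,0],[-0.8,-0.5,0],[-0.8,-0.5,0],[-0.8,-0.5,0],[-0.8,-0.5,0]], "twist": [0,0,0,0,0]}}

```text
time: 0.82
tool_pos: [206.1, 425.5, 226.6]
tcp_rot: [-3.141, -0.0, 2.905]
contact_force: [-0.6, 0.8, 0.6]
grip_width: 46.3
finger_force: 0.0
```

Request:
{"api": "arm_command", "payload": {"gripper": [40,40,40,40,40], "dp": [[-0.8,-0.5,0],[-0.8,-0.5,0],[-0.8,-0.5,0],[-0.8,-0.5,0],[-0.8,-0.5,0]], "twist": [0,0,0,0,0]}}

```text
time: 1.45
tool_pos: [288.7, 341.3, 226.6]
tcp_rot: [-3.142, -0.0, 2.905]
contact_force: [-0.3, -0.1, 0.5]
grip_width: 40.1
finger_force: 0.0
```

Request:
{"api": "arm_command", "payload": {"gripper": [40,40,40,40,40], "dp": [[-0.8,-0.5,0],[-0.8,-0.5,0],[-0.8,-0.5,0],[-0.8,-0.5,0],[-0.8,-0.5,0]], "twist": [0,0,0,0,0]}}

```text
time: 2.08
tool_pos: [371.2, 257.1, 226.6]
tcp_rot: [-3.142, -0.0, 2.905]
contact_force: [-0.1, -0.4, -0.4]
grip_width: 40.3
finger_force: 0.0
```

Request:
{"api": "arm_command", "payload": {"gripper": [40,40,40,40,40], "dp": [[-0.8,-0.5,0],[-0.8,-0.5,0],[-0.8,-0.5,0],[-0.8,-0.5,0],[-0.8,-0.5,0]], "twist": [0,0,0,0,0]}}

```text
time: 2.7
tool_pos: [453.7, 172.9, 226.6]
tcp_rot: [-3.142, -0.0, 2.905]
contact_force: [-1.1, -1.4, 1.1]
grip_width: 39.8
finger_force: 0.0
```

Request:
{"api": "arm_command", "payload": {"gripper": [40,40,40,40,40], "dp": [[0,0,0],[0,0,0],[0,0,0],[0,0,0],[0,0,0]], "twist": [1,1,1,1,1]}}

```text
time: 3.32
tool_pos: [453.2, 173.5, 226.6]
tcp_rot: [-3.141, -0.0, 2.466]
contact_force: [0.8, -0.3, 0.4]
grip_width: 40.1
finger_force: 0.0
```

Request:
{"api": "arm_command", "payload": {"gripper": [40,40,40,40,40], "dp": [[0,0,0],[0,0,0],[0,0,0],[0,0,0],[0,0,0]], "twist": [1,1,1,1,1]}}

```text
time: 3.95
tool_pos: [453.2, 173.5, 226.6]
tcp_rot: [-3.141, -0.0, 2.029]
contact_force: [-0.2, -0.5, -0.1]
grip_width: 39.8
finger_force: 0.0
```

Request:
{"api": "arm_command", "payload": {"gripper": [40,40,40,40,40], "dp": [[0,0,0],[0,0,0],[0,0,0],[0,0,0],[0,0,0]], "twist": [1,1,1,1,0.3]}}

```text
time: 4.58
tool_pos: [453.2, 173.5, 226.6]
tcp_rot: [-3.141, -0.0, 1.656]
contact_force: [0.5, 0.5, -0.0]
grip_width: 40.1
finger_force: 0.0
```

Request:
{"api": "arm_command", "payload": {"gripper": [40,40,40,40,40], "dp": [[0,0,1],[0,0,1],[0,0,1],[0,0,1],[0,0,1]], "twist": [0,0,0,0,0]}}

```text
time: 5.2
tool_pos: [453.3, 173.5, 100.9]
tcp_rot: [3.141, -0.0, 1.658]
contact_force: [0.4, -0.3, -0.5]
grip_width: 40.2
finger_force: 0.0
```

Request:
{"api": "arm_command", "payload": {"gripper": [40,40,40,0,0], "dp": [[0,0,1],[0,0,0.8],[0,0,0],[0,0,0],[0,0,0]], "twist": [0,0,0,0,0]}}

```text
time: 5.82
tool_pos: [454.0, 173.7, 57.6]
tcp_rot: [3.14, -0.0, 1.657]
contact_force: [-0.2, 0.4, -0.1]
grip_width: 24.4
finger_force: 0.0
```

Request:
{"api": "arm_command", "payload": {"gripper": [0,0,0,0,0], "dp": [[0,0,0],[0,0,0],[0,0,0],[0,0,0],[0,0,0]], "twist": [0,0,0,0,0]}}

```text
time: 6.45
tool_pos: [451.7, 173.4, 56.8]
tcp_rot: [-3.138, 0.0, 1.657]
contact_force: [-5.2, 0.5, 2.8]
grip_width: 11.1
finger_force: 30.0
```

Request:
{"api": "arm_command", "payload": {"gripper": [0,0,0,0,0], "dp": [[0,0.36,-0.51],[0,0.44,-0.44],[0,0.51,-0.36],[0,0.57,-0.27],[0,0.61,-0.16]], "twist": [0,0,0,0,0]}}

```text
time: 7.08
tool_pos: [513.6, 178.9, 102.2]
tcp_rot: [-3.139, 0.0, 1.658]
contact_force: [-5.9, 0.5, 7.7]
grip_width: 10.5
finger_force: 30.0
```

Request:
{"api": "arm_command", "payload": {"gripper": [0,0,0,0,0], "dp": [[0,0.63,-0.05],[0,0.63,0.05],[0,0.61,0.16],[0,0.57,0.27],[0,0.51,0.36]], "twist": [0,0,0,0,0]}}

```text
time: 7.7
tool_pos: [588.9, 185.3, 80.0]
tcp_rot: [-3.14, -0.0, 1.657]
contact_force: [-5.2, 0.7, 2.7]
grip_width: 11.1
finger_force: 30.0
```

Request:
{"api": "arm_command", "payload": {"gripper": [0,0,0,0,0], "dp": [[0,0.44,0.44],[0,0.36,0.51],[0,0.27,0.57],[0,0.09,0.3],[0,0,0]], "twist": [0,0,0,0,0]}}

```text
time: 8.32
tool_pos: [617.4, 187.6, 34.3]
tcp_rot: [-3.141, 0.0, 1.657]
contact_force: [-4.1, -0.7, -0.3]
grip_width: 11.2
finger_force: 30.0
```

Run:
```python
from h import *
im=capture("scene"); b=cv2.resize(im[80:280,200:460],None,fx=3,fy=3,interpolation=cv2.INTER_CUBIC)
cv2.imwrite("pics/c3.png",b[:,:,::-1])
```

```text
(no output)
```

View pics/c3.png

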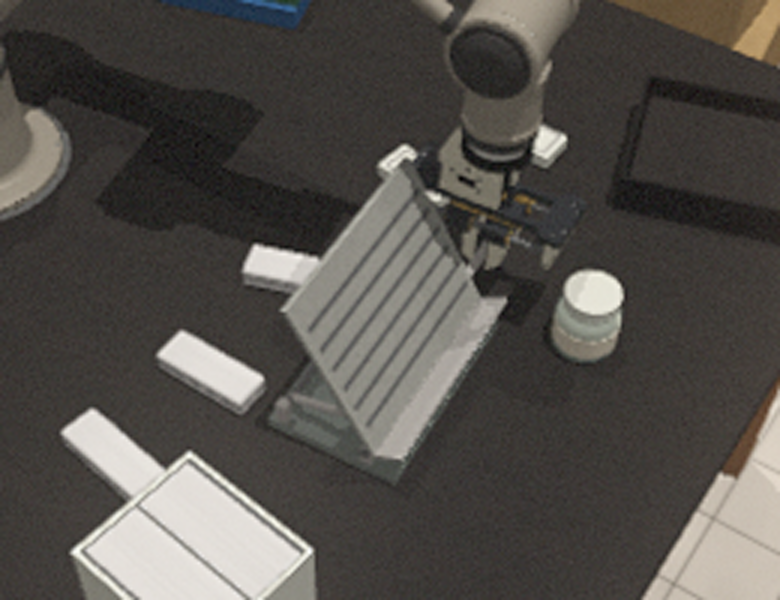

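The panel now stands at about 60° (crop edge (405,165) to (290,310), ledge (500,300) to (390,460)). I'll press slightly further in, release and rise.

Request:
{"api": "arm_command", "payload": {"gripper": [0,0,0,36,36], "dp": [[0,0.03,0.1],[0,0,0.05],[0,0,0],[0,0,0],[0,0,0]], "twist": [0,0,0,0,0]}}

```text
time: 9.0
tool_pos: [619.7, 187.8, 32.1]
tcp_rot: [3.138, -0.0, 1.657]
contact_force: [0.6, 0.7, 0.8]
grip_width: 26.5
finger_force: 0.0
```

Request:
{"api": "arm_command", "payload": {"gripper": [36,36,36,36,36], "dp": [[0,0,0],[0,0,-0.5],[0,0,-1],[0,0,-1],[0,0,-1]], "twist": [0,0,0,0,0]}}

```text
time: 9.62
tool_pos: [618.8, 187.8, 120.6]
tcp_rot: [3.14, -0.0, 1.657]
contact_force: [0.1, 0.3, -0.6]
grip_width: 35.8
finger_force: 0.0
```

Request:
{"api": "arm_command", "payload": {"gripper": [70,70,70,70,70], "dp": [[0,0,-1],[0,0,-1],[0,0,-1],[0,0,-1],[0,0,-1]], "twist": [0,0,0,0,0]}}

```text
time: 10.25
tool_pos: [618.5, 187.7, 245.7]
tcp_rot: [3.14, -0.0, 1.657]
contact_force: [-0.0, 0.5, 0.1]
grip_width: 69.5
finger_force: 0.0
```

Run:
```python
from h import *
im=capture("scene"); b=cv2.resize(im[80:280,240:440],None,fx=3,fy=3,interpolation=cv2.INTER_CUBIC)
im2=capture("top")
b2=cv2.resize(im2[140:290,160:360],None,fx=3,fy=3,interpolation=cv2.INTER_CUBIC)
cv2.imwrite("pics/c4.png",b[:,:,::-1]); cv2.imwrite("pics/c5.png",b2[:,:,::-1])
```

```text
(no output)
```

View pics/c4.png

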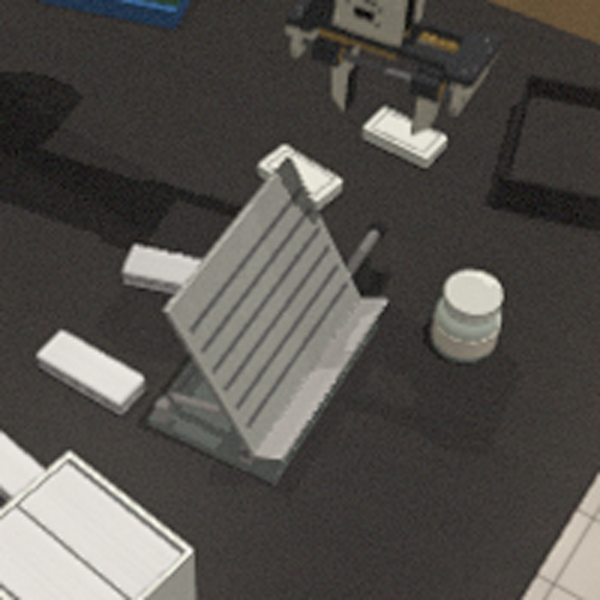

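View pics/c5.png

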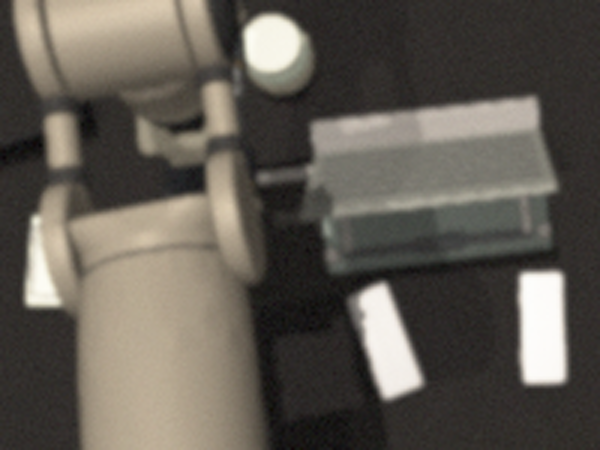

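```bash
cat >> h.py <<'E'
def tri(uvt,uvs):
    (p,d),(q,e)=ray("top",uvt),ray("scene",uvs); d=d[0]/np.linalg.norm(d);e=e[0]/np.linalg.norm(e)
    A=np.c_[d,-e]; s=np.linalg.lstsq(A,q-p,rcond=None)[0]; a,b=p+d*s[0],q+e*s[1]
    return ((a+b)/2).round(1),round(np.linalg.norm(a-b),1)
E
python3 - <<'E'
from h import *
t=lambda u,v:(160+u/3-.33,140+v/3-.33); s=lambda u,v:(240+u/3-.33,80+v/3-.33)
print("corner L",tri(t(315,152),s(360,298)),"corner R",tri(t(546,133),s(253,458)))
print("edge L",tri(t(325,212),s(285,160)),"edge R",tri(t(556,190),s(168,306)))
print("ledge outer L",tri(t(312,122),s(386,301)),"R",tri(t(538,97),s(280,460)))
# predicted from hinge: stand axes
E
```

```text
corner L (array([646.2, 138.6,  31.5]), np.float64(0.7)) corner R (array([ 664.8, -105.4,   29.2]), np.float64(9.4))
edge L (array([554. , 109. , 206.7]), np.float64(8.6)) edge R (array([ 569.6, -106.1,  197.5]), np.float64(5.8))
ledge outer L (array([676.3, 140.3,  44.7]), np.float64(0.0)) R (array([ 697.1, -100. ,   48.1]), np.float64(1.7))
```

Request:
{"api": "arm_command", "payload": {"gripper": [75,75,75,75,75], "dp": [[0.85,-1,0],[0.85,-1,0],[0.85,-1,0],[0.85,-1,0],[0.85,-1,0]], "twist": [0,0,0,0,0]}}

```text
time: 10.98
tool_pos: [483.5, 283.3, 243.0]
tcp_rot: [-3.141, 0.0, 1.657]
contact_force: [-0.2, 0.4, 0.1]
grip_width: 75.0
finger_force: 0.0
```

Request:
{"api": "arm_command", "payload": {"gripper": [75,75,75,75,75], "dp": [[0,-0.5,0],[0,0,0],[0,0,0],[0,0,0],[0,0,0]], "twist": [0,-1,-1,-1,-1]}}

```text
time: 11.6
tool_pos: [472.6, 280.9, 243.3]
tcp_rot: [-3.141, 0.0, 2.008]
contact_force: [-0.0, 0.1, 0.6]
grip_width: 75.1
finger_force: 0.0
```

Request:
{"api": "arm_command", "payload": {"gripper": [75,75,75,75,75], "dp": [[0,0,0],[0,0,0],[0,0,0],[0,0,0],[0,0,0]], "twist": [-1,-1,-1,-1,-1]}}

```text
time: 12.22
tool_pos: [472.7, 280.9, 243.3]
tcp_rot: [-3.141, 0.0, 2.444]
contact_force: [-0.4, 0.2, -0.1]
grip_width: 74.8
finger_force: 0.0
```

Request:
{"api": "arm_command", "payload": {"gripper": [75,75,75,75,75], "dp": [[0,0,1],[0,0,1],[0,0,1],[0,0,1],[0,0,1]], "twist": [-1,-1,-1,-1,-1]}}

```text
time: 12.85
tool_pos: [472.6, 280.9, 117.6]
tcp_rot: [-3.141, 0.0, 2.881]
contact_force: [0.5, 0.2, 0.1]
grip_width: 74.9
finger_force: 0.0
```

Request:
{"api": "arm_command", "payload": {"gripper": [75,75,75,75,75], "dp": [[0,0,1],[0,0,1],[0,0,0],[0,0,0],[0,0,0]], "twist": [-1,-0.5,0,0,0]}}

```text
time: 13.48
tool_pos: [473.1, 281.9, 69.9]
tcp_rot: [3.14, 0.002, 3.009]
contact_force: [-0.4, 0.7, 0.1]
grip_width: 74.7
finger_force: 0.0
```

Run:
```python
from h import *
o=get_obs(); print(o["tool_pos"],np.degrees(o["tcp_rot"]))
im=capture("scene"); print(rects("scene",im,(310,100,400,155),20,150))
im=capture("top"); print(rects("top",im,(150,200,240,275),20,170))
```

```text
[473.100092   281.93712448  69.86894289] [1.79935290e+02 1.07338667e-01 1.72397402e+02]
[(493.2, 290.8, 89.6, 43.1, -37.7), (544.8, 414.5, 92.7, 49.2, -1.4)]
[]
```

Request:
{"api": "arm_command", "payload": {"gripper": [75,75,75,75,75], "dp": [[0,0,1],[0,0,0.9],[0,0,0.4],[0,0,0.3],[0,0,0]], "twist": [0,0,0,0,0]}}

```text
time: 14.2
tool_pos: [472.4, 281.9, 3.8]
tcp_rot: [3.141, 0.0, 3.01]
contact_force: [0.3, 0.7, -0.7]
grip_width: 75.1
finger_force: 0.0
```

Request:
{"api": "arm_command", "payload": {"gripper": [0,0,0,0,0], "dp": [[0,0,0],[0,0,0],[0,0,0],[0,0,0],[0,0,0]], "twist": [0,0,0,0,0]}}

```text
time: 14.82
tool_pos: [472.5, 281.9, 4.1]
tcp_rot: [3.141, 0.0, 3.01]
contact_force: [-0.1, -0.2, 5.3]
grip_width: 49.7
finger_force: 30.0
```

Request:
{"api": "arm_command", "payload": {"gripper": [0,0,0,0,0], "dp": [[0,0,-0.5],[0,0,-1],[0,0,-1],[0,0,-1],[0,0,-1]], "twist": [0,0,0,0,0]}}

```text
time: 15.45
tool_pos: [472.2, 281.8, 117.6]
tcp_rot: [3.141, 0.0, 3.01]
contact_force: [0.1, 0.4, -1.1]
grip_width: 49.6
finger_force: 30.0
```

Request:
{"api": "arm_command", "payload": {"gripper": [0,0,0,0,0], "dp": [[0,0,-1],[0,0,-1],[0,0,-1],[0,0,-1],[0,0,-1]], "twist": [0,0,0,0,0]}}

```text
time: 16.08
tool_pos: [471.9, 281.7, 242.5]
tcp_rot: [3.141, -0.0, 3.01]
contact_force: [0.3, 0.2, -0.9]
grip_width: 49.8
finger_force: 30.0
```

Run:
```python
from h import *
im=capture("scene"); b=im[60:200,290:430]; b=cv2.resize(b,None,fx=4,fy=4,interpolation=cv2.INTER_CUBIC)
cv2.imwrite("pics/c6.png",b[:,:,::-1])
```

```text
(no output)
```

View pics/c6.png

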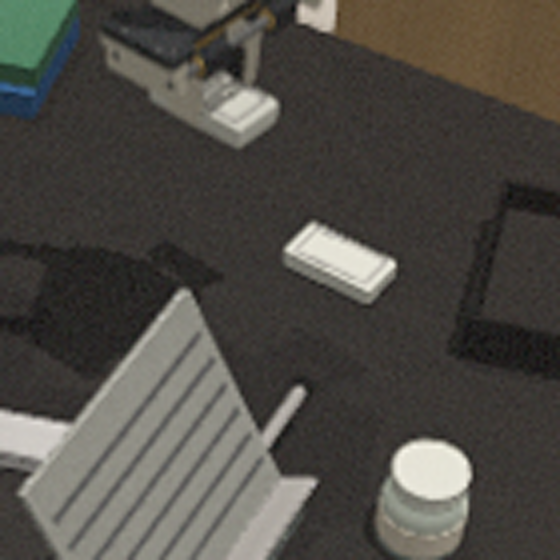

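Request:
{"api": "arm_command", "payload": {"gripper": [0,0,0,0,0], "dp": [[-0.45,-0.96,0],[-0.45,-0.96,0],[-0.45,-0.96,0],[-0.45,-0.96,0],[-0.45,-0.96,0]], "twist": [0,0,0,0,0]}}

```text
time: 16.75
tool_pos: [512.1, 154.6, 240.9]
tcp_rot: [3.142, -0.001, 3.01]
contact_force: [0.5, 0.0, -1.6]
grip_width: 49.7
finger_force: 30.0
```

Request:
{"api": "arm_command", "payload": {"gripper": [0,0,0,0,0], "dp": [[-0.45,-0.96,0],[-0.45,-0.96,0],[-0.45,-0.96,0],[-0.45,-0.96,0],[-0.45,-0.96,0]], "twist": [0,0,0,0,0]}}

```text
time: 17.38
tool_pos: [552.1, 28.3, 240.9]
tcp_rot: [3.141, -0.001, 3.01]
contact_force: [-0.3, -0.3, -0.7]
grip_width: 49.8
finger_force: 30.0
```

Request:
{"api": "arm_command", "payload": {"gripper": [0,0,0,0,0], "dp": [[-0.45,-0.96,0],[-0.45,-0.96,0],[-0.45,-0.96,0],[-0.45,-0.96,0],[-0.45,-0.96,0]], "twist": [0,0,0,0,0]}}

```text
time: 18.0
tool_pos: [592.1, -98.0, 240.8]
tcp_rot: [3.141, -0.001, 3.01]
contact_force: [0.1, -0.4, -1.3]
grip_width: 49.6
finger_force: 30.0
```

Request:
{"api": "arm_command", "payload": {"gripper": [0,0,0,0,0], "dp": [[-0.45,-0.96,0],[-0.45,-0.96,0],[-0.45,-0.96,0],[-0.45,-0.96,0],[-0.45,-0.96,0]], "twist": [0,0,0,0,0]}}

```text
time: 18.62
tool_pos: [632.1, -224.3, 240.7]
tcp_rot: [3.141, -0.001, 3.01]
contact_force: [-1.1, 0.1, -2.0]
grip_width: 49.7
finger_force: 30.0
```

Request:
{"api": "arm_command", "payload": {"gripper": [0,0,0,0,0], "dp": [[0,0,0],[0,0,0],[0,0,0],[0,0,0],[0,0,0]], "twist": [1,1,1,1,1]}}

```text
time: 19.25
tool_pos: [631.9, -223.5, 240.7]
tcp_rot: [3.142, -0.001, 2.57]
contact_force: [-0.4, -0.1, -1.1]
grip_width: 49.6
finger_force: 30.0
```

Request:
{"api": "arm_command", "payload": {"gripper": [0,0,0,0,0], "dp": [[0,0,0],[0,0,0],[0,0,0],[0,0,0],[0,0,0]], "twist": [1,1,1,1,1]}}

```text
time: 19.88
tool_pos: [631.8, -223.5, 240.7]
tcp_rot: [-3.141, -0.001, 2.134]
contact_force: [0.6, 0.1, -1.0]
grip_width: 50.2
finger_force: 30.0
```

Request:
{"api": "arm_command", "payload": {"gripper": [0,0,0,0,0], "dp": [[0,0,0],[0,0,0],[0,0,0],[0,0,0],[0,0,0]], "twist": [1,1,1,1,1]}}

```text
time: 20.5
tool_pos: [631.8, -223.4, 240.7]
tcp_rot: [-3.141, -0.001, 1.698]
contact_force: [0.1, 0.3, -1.1]
grip_width: 49.5
finger_force: 30.0
```

Request:
{"api": "arm_command", "payload": {"gripper": [0,0,0,0,0], "dp": [[0,0,1],[0,0,0.9],[0,0,0],[0,0,0],[0,0,0]], "twist": [1,1,0.9,0,0]}}

```text
time: 21.12
tool_pos: [632.2, -223.7, 193.9]
tcp_rot: [3.141, 0.0, 1.449]
contact_force: [-0.5, 0.5, -1.9]
grip_width: 49.5
finger_force: 30.0
```

Request:
{"api": "arm_command", "payload": {"gripper": [0,0,0,0,0], "dp": [[-0.12,0,0.8],[0,0,0.6],[0,0,0.2],[0.03,0,0.19],[0.03,0,0.19]], "twist": [0,0,0,0,0]}}

```text
time: 21.75
tool_pos: [631.8, -224.9, 146.0]
tcp_rot: [3.141, 0.0, 1.448]
contact_force: [-4.6, 3.2, 7.4]
grip_width: 50.3
finger_force: 30.0
```

Request:
{"api": "arm_command", "payload": {"gripper": [0,0,0,0,0], "dp": [[-0.02,0,0.19],[-0.02,0,0.19],[-0.07,0,0.18],[-0.07,0,0.18],[0,0,0]], "twist": [0,0,0,0,0]}}

```text
time: 22.38
tool_pos: [631.3, -228.2, 126.7]
tcp_rot: [-3.141, -0.002, 1.448]
contact_force: [-3.0, 5.5, 4.0]
grip_width: 49.6
finger_force: 30.0
```

Request:
{"api": "arm_command", "payload": {"gripper": [0,0,0,0,0], "dp": [[-0.11,0,0.15],[-0.11,0,0.15],[0,0,0],[0,0,0],[0,0,0]], "twist": [0,0,0,0,0]}}

```text
time: 23.0
tool_pos: [630.7, -232.9, 119.1]
tcp_rot: [-3.141, -0.003, 1.449]
contact_force: [-3.6, 7.7, 4.5]
grip_width: 49.8
finger_force: 30.0
```

Run:
```python
from h import *
im=capture("scene"); b=im[150:330,200:400]; b=cv2.resize(b,None,fx=3,fy=3,interpolation=cv2.INTER_CUBIC)
cv2.imwrite("pics/c7.png",b[:,:,::-1])
```

```text
(no output)
```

View pics/c7.png

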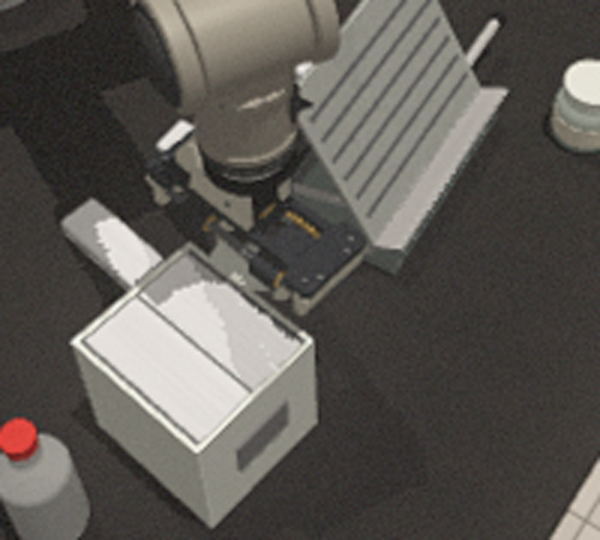

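Fingers straddle the board at crop (270,250) against the box's +y rim. The contact force direction (about 60° from vertical) confirms the tilt. Now to the panel.

Request:
{"api": "arm_command", "payload": {"gripper": [0,0,0,0,0], "dp": [[0.6,0,-0.4],[0.6,0,-1],[0,0,-1],[0,0,-1],[0,0,-1]], "twist": [0,0,0,0,0]}}

```text
time: 23.68
tool_pos: [634.8, -204.6, 230.0]
tcp_rot: [3.14, 0.0, 1.448]
contact_force: [0.0, -0.0, -1.2]
grip_width: 49.8
finger_force: 30.0
```

Request:
{"api": "arm_command", "payload": {"gripper": [0,0,0,0,0], "dp": [[0,0,-0.7],[0,0,0],[0,0,0],[0,0,0],[0,0,0]], "twist": [0.6,1,1,1,1]}}

```text
time: 24.3
tool_pos: [634.8, -204.7, 246.6]
tcp_rot: [3.14, -0.0, 1.044]
contact_force: [0.2, -0.0, -0.7]
grip_width: 50.0
finger_force: 30.0
```

Request:
{"api": "arm_command", "payload": {"gripper": [0,0,0,0,0], "dp": [[0,0,0],[0,0,0],[0,0,0],[0,0,0],[0,0,0]], "twist": [1,1,1,1,1]}}

```text
time: 24.92
tool_pos: [634.8, -204.7, 246.6]
tcp_rot: [3.14, -0.001, 0.607]
contact_force: [-0.4, -0.3, -0.7]
grip_width: 49.8
finger_force: 30.0
```

Request:
{"api": "arm_command", "payload": {"gripper": [0,0,0,0,0], "dp": [[0,0,0],[0,0,0],[0,0,0],[0,0,0],[0,0,0]], "twist": [1,1,1,1,1]}}

```text
time: 25.55
tool_pos: [634.8, -204.7, 246.6]
tcp_rot: [3.141, -0.001, 0.171]
contact_force: [-0.1, 0.1, -1.5]
grip_width: 49.5
finger_force: 30.0
```

Request:
{"api": "arm_command", "payload": {"gripper": [0,0,0,0,0], "dp": [[0.4,-1,0],[0.4,-1,0],[0.3,-1,0],[0.2,-1,0],[0,-1,0]], "twist": [1,0,0,0,0]}}

```text
time: 26.18
tool_pos: [654.1, -75.8, 246.3]
tcp_rot: [3.141, -0.001, 0.087]
contact_force: [0.1, 0.5, -1.5]
grip_width: 49.5
finger_force: 30.0
```

Request:
{"api": "arm_command", "payload": {"gripper": [0,0,0,0,0], "dp": [[0,-1,0],[0,0,0],[0,0,0],[0,0,0],[0,0,0]], "twist": [0,0,0,0,0]}}

```text
time: 26.8
tool_pos: [651.6, -53.3, 245.6]
tcp_rot: [-3.142, 0.0, 0.085]
contact_force: [-0.4, -0.8, -1.9]
grip_width: 49.5
finger_force: 30.0
```

Run:
```python
from h import *
im=capture("scene"); b=im[60:260,230:430]; b=cv2.resize(b,None,fx=3,fy=3,interpolation=cv2.INTER_CUBIC)
cv2.imwrite("pics/c8.png",b[:,:,::-1])
```

```text
(no output)
```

View pics/c8.png

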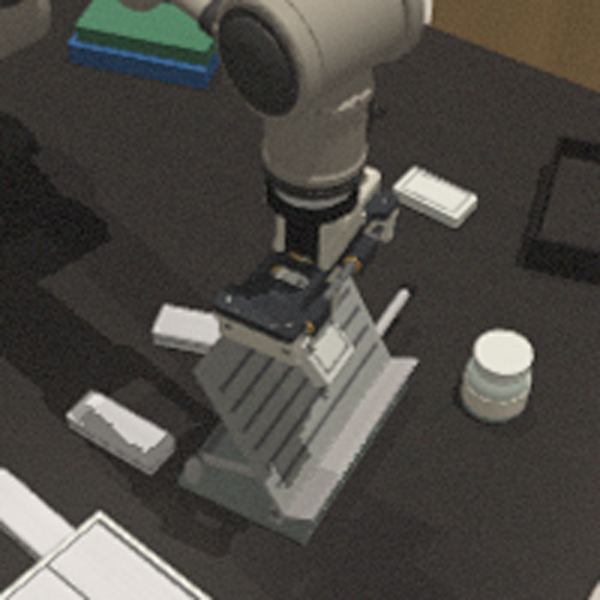

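Request:
{"api": "arm_command", "payload": {"gripper": [0,0,0,0,0], "dp": [[0.24,-0.18,1],[0,0,1],[0,0,1],[0,0,1],[0,0,0.8]], "twist": [0,0,0,0,0]}}

```text
time: 27.48
tool_pos: [657.0, -47.8, 124.5]
tcp_rot: [-3.141, 0.001, 0.086]
contact_force: [-1.0, 0.6, -2.1]
grip_width: 49.8
finger_force: 30.0
```

Request:
{"api": "arm_command", "payload": {"gripper": [0,0,0,0,0], "dp": [[0,0,0.7],[0,0,0.5],[0,0,0.4],[0,0,0.2],[0,0,0]], "twist": [0,0,0,0,0]}}

```text
time: 28.1
tool_pos: [657.3, -47.4, 80.7]
tcp_rot: [-3.141, 0.0, 0.086]
contact_force: [-0.4, -0.2, -1.3]
grip_width: 50.0
finger_force: 30.0
```

Request:
{"api": "arm_command", "payload": {"gripper": [0,0,0,0,0], "dp": [[-0.1,0,0],[-0.1,0,0],[0,0,0],[0,0,0],[0,0,0]], "twist": [0,0,0,0,0]}}

```text
time: 28.72
tool_pos: [652.4, -47.9, 80.9]
tcp_rot: [3.142, -0.0, 0.086]
contact_force: [0.5, 0.4, 0.4]
grip_width: 50.0
finger_force: 30.0
```

Request:
{"api": "arm_command", "payload": {"gripper": [0,0,0,0,0], "dp": [[-0.14,0,0.08],[-0.14,0,0.08],[0,0,0],[0,0,0],[0,0,0]], "twist": [0,0,0,0,0]}}

```text
time: 29.35
tool_pos: [645.6, -48.6, 77.0]
tcp_rot: [3.141, -0.001, 0.086]
contact_force: [2.3, -0.2, 3.7]
grip_width: 49.9
finger_force: 30.0
```

Request:
{"api": "arm_command", "payload": {"gripper": [0,0,0,0,0], "dp": [[0.04,0,0.07],[0.04,0,0.07],[0,0,0],[0,0,0],[0,0,0]], "twist": [0,0,0,0,0]}}

```text
time: 29.98
tool_pos: [648.0, -48.4, 75.2]
tcp_rot: [3.141, -0.002, 0.086]
contact_force: [-0.5, 1.0, 14.3]
grip_width: 49.6
finger_force: 30.0
```

Run:
```python
from h import *
a=capture("scene")[160:250,260:400]; t=capture("top")[155:260,240:370]
a=cv2.resize(a,None,fx=4,fy=4,interpolation=cv2.INTER_CUBIC)
cv2.imwrite("pics/c9.png",a[:,:,::-1])
```

```text
(no output)
```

View pics/c9.png

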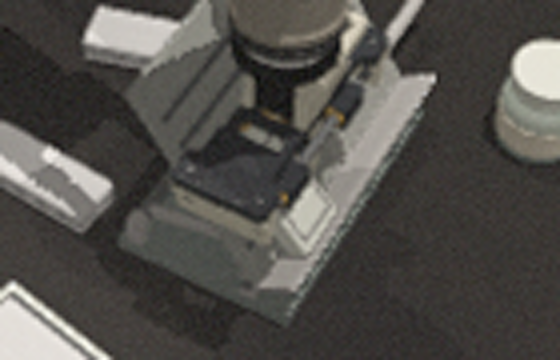

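The board sits at crop (310,215), its foot on the ledge. The forces show contact with both ledge and face, so I release it.

Request:
{"api": "arm_command", "payload": {"gripper": [0,64,64,64,64], "dp": [[0,0,-0.06],[0,0,0],[0,0,0],[0,0,0],[0,0,0]], "twist": [0,0,0,0,0]}}

```text
time: 30.7
tool_pos: [648.5, -48.0, 74.8]
tcp_rot: [-3.141, -0.003, 0.086]
contact_force: [4.8, 1.2, 4.1]
grip_width: 64.2
finger_force: 3.2
```

Request:
{"api": "arm_command", "payload": {"gripper": [64,64,64,64,64], "dp": [[0,0,-0.4],[0,0,-1],[0,0,-1],[0,0,-1],[0,0,-1]], "twist": [0,0,0,0,0]}}

```text
time: 31.32
tool_pos: [646.1, -48.3, 184.5]
tcp_rot: [-3.141, 0.004, 0.086]
contact_force: [0.0, -0.4, -0.4]
grip_width: 64.0
finger_force: 0.0
```

Request:
{"api": "arm_command", "payload": {"gripper": [75,75,75,75,75], "dp": [[0,0,-1],[0,0,-1],[0,0,-0.5],[0,0,0],[0,0,0]], "twist": [0,0,0,0,0]}}

```text
time: 31.95
tool_pos: [646.6, -48.3, 245.7]
tcp_rot: [-3.141, 0.003, 0.086]
contact_force: [-0.6, -1.0, 0.8]
grip_width: 74.8
finger_force: 0.0
```

Run:
```python
from h import *
o=get_obs(); print(o["tool_pos"],np.degrees(o["tcp_rot"]))
a=capture("scene"); t=capture("top")
print(rects("scene",a,(310,100,400,155),20,150))
print(rects("top",t,(150,200,240,275),20,170))
a=cv2.resize(a[130:260,250:400],None,fx=3,fy=3,interpolation=cv2.INTER_CUBIC)
cv2.imwrite("pics/c10.png",a[:,:,::-1])
```

```text
[646.63971511 -48.25265139 245.69305881] [-1.79953172e+02  1.51557470e-01  4.92833837e+00]
[(544.6, 414.6, 92.7, 48.6, -1.9)]
[(539.0, 418.5, 96.7, 52.0, -2.4)]
```

View pics/c10.png

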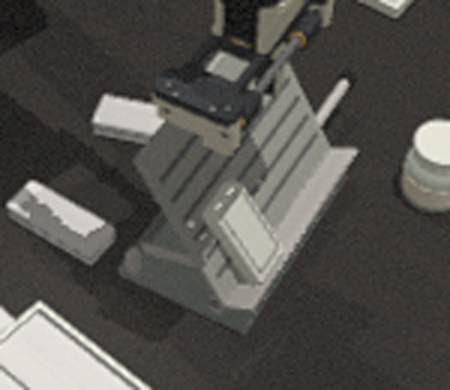

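The first board leans flat on the panel at crop (240,235), foot on the ledge. On to the second.

Request:
{"api": "arm_command", "payload": {"gripper": [75,75,75,75,75], "dp": [[-0.14,-1,0],[-0.14,-1,0],[-0.14,-1,0],[-0.14,-1,0],[-0.14,-1,0]], "twist": [0,0,0,0,0]}}

```text
time: 32.67
tool_pos: [618.2, 77.4, 247.4]
tcp_rot: [-3.141, -0.0, 0.088]
contact_force: [-0.1, 0.6, 0.4]
grip_width: 75.0
finger_force: 0.0
```

Request:
{"api": "arm_command", "payload": {"gripper": [75,75,75,75,75], "dp": [[-0.14,-1,0],[-0.14,-1,0],[-0.14,-1,0],[-0.14,-1,0],[-0.14,-1,0]], "twist": [0,0,0,0,0]}}

```text
time: 33.3
tool_pos: [589.6, 200.3, 247.3]
tcp_rot: [-3.141, 0.0, 0.088]
contact_force: [0.3, 0.9, 0.2]
grip_width: 75.2
finger_force: 0.0
```

Request:
{"api": "arm_command", "payload": {"gripper": [75,75,75,75,75], "dp": [[-0.14,-1,0],[-0.14,-1,0],[-0.14,-1,0],[-0.14,-1,0],[-0.14,-1,0]], "twist": [0,0,0,0,0]}}

```text
time: 33.92
tool_pos: [561.1, 323.2, 247.4]
tcp_rot: [-3.141, 0.0, 0.088]
contact_force: [0.3, -0.4, -0.6]
grip_width: 74.9
finger_force: 0.0
```

Request:
{"api": "arm_command", "payload": {"gripper": [75,75,75,75,75], "dp": [[-0.14,-1,0],[-0.14,-1,0],[-0.14,-1,0],[-0.14,-1,0],[0,0,0]], "twist": [0,0,0,0,1]}}

```text
time: 34.55
tool_pos: [538.8, 422.1, 246.8]
tcp_rot: [-3.141, 0.0, -0.0]
contact_force: [1.0, -0.1, 0.5]
grip_width: 74.6
finger_force: 0.0
```

Request:
{"api": "arm_command", "payload": {"gripper": [75,75,75,75,75], "dp": [[0,0,1],[0,0,1],[0,0,1],[0,0,1],[0,0,1]], "twist": [0.5,0,0,0,0]}}

```text
time: 35.17
tool_pos: [539.7, 420.2, 121.4]
tcp_rot: [-3.141, 0.0, -0.045]
contact_force: [0.9, 0.9, -0.6]
grip_width: 74.9
finger_force: 0.0
```

Request:
{"api": "arm_command", "payload": {"gripper": [75,75,75,75,75], "dp": [[0,0,1],[0,0,1],[0,0,0],[0,0,0],[0,0,0]], "twist": [0,0,0,0,0]}}

```text
time: 35.8
tool_pos: [540.8, 419.9, 73.8]
tcp_rot: [-3.14, -0.002, -0.045]
contact_force: [-0.4, -1.1, -0.3]
grip_width: 74.8
finger_force: 0.0
```

Request:
{"api": "arm_command", "payload": {"gripper": [75,75,75,75,75], "dp": [[0,0.06,1],[0,0,0.9],[0,0,0.5],[0,0,0.36],[0,0,0]], "twist": [0,0,0,0,0]}}

```text
time: 36.42
tool_pos: [540.1, 417.7, 3.2]
tcp_rot: [3.142, 0.0, -0.045]
contact_force: [1.0, 0.2, 0.1]
grip_width: 75.0
finger_force: 0.0
```

Request:
{"api": "arm_command", "payload": {"gripper": [0,0,0,0,0], "dp": [[0,0,0],[0,0,0],[0,0,0],[0,0,0],[0,0,0]], "twist": [0,0,0,0,0]}}

```text
time: 37.05
tool_pos: [540.3, 417.8, 3.7]
tcp_rot: [-3.141, -0.001, -0.045]
contact_force: [-0.8, -0.2, 3.4]
grip_width: 50.0
finger_force: 30.0
```

Request:
{"api": "arm_command", "payload": {"gripper": [0,0,0,0,0], "dp": [[0,0,-0.5],[0,0,-1],[0,0,-1],[0,0,-1],[0,0,-1]], "twist": [0,0,0,0,0]}}

```text
time: 37.67
tool_pos: [540.0, 417.7, 117.0]
tcp_rot: [-3.141, 0.0, -0.045]
contact_force: [0.2, 0.2, -1.1]
grip_width: 50.1
finger_force: 30.0
```

Request:
{"api": "arm_command", "payload": {"gripper": [0,0,0,0,0], "dp": [[0,0,-1],[0,0,-1],[0,0,-1],[0,0,-1],[0,0,-1]], "twist": [0,0,0,0,0]}}

```text
time: 38.3
tool_pos: [539.9, 417.6, 242.1]
tcp_rot: [-3.141, -0.0, -0.045]
contact_force: [0.7, -0.5, -1.8]
grip_width: 49.8
finger_force: 30.0
```

Request:
{"api": "arm_command", "payload": {"gripper": [0,0,0,0,0], "dp": [[0.19,0.98,-0.2],[0.19,0.98,0],[0.19,0.98,0],[0.19,0.98,0],[0.19,0.98,0]], "twist": [0,0,0,0,0]}}

```text
time: 38.92
tool_pos: [558.3, 292.0, 245.2]
tcp_rot: [3.141, 0.001, -0.046]
contact_force: [-0.2, 0.1, -1.4]
grip_width: 49.7
finger_force: 30.0
```

Request:
{"api": "arm_command", "payload": {"gripper": [0,0,0,0,0], "dp": [[0.19,0.98,0],[0.19,0.98,0],[0.19,0.98,0],[0.19,0.98,0],[0.19,0.98,0]], "twist": [0,0,0,0,0]}}

```text
time: 39.55
tool_pos: [576.2, 168.6, 245.2]
tcp_rot: [3.141, 0.001, -0.046]
contact_force: [0.9, -0.1, -1.5]
grip_width: 49.7
finger_force: 30.0
```

Request:
{"api": "arm_command", "payload": {"gripper": [0,0,0,0,0], "dp": [[0.19,0.98,0],[0.19,0.98,0],[0.19,0.98,0],[0.19,0.98,0],[0.19,0.98,0]], "twist": [0,0,0,0,0]}}

```text
time: 40.17
tool_pos: [594.1, 45.4, 245.2]
tcp_rot: [3.141, 0.001, -0.046]
contact_force: [0.6, 0.0, -1.1]
grip_width: 49.8
finger_force: 30.0
```

Request:
{"api": "arm_command", "payload": {"gripper": [0,0,0,0,0], "dp": [[0.19,0.98,0],[0.19,0.98,0],[0.19,0.98,0],[0.19,0.98,0],[0.19,0.98,0]], "twist": [0,0,0,0,0]}}

```text
time: 40.8
tool_pos: [612.2, -78.0, 245.2]
tcp_rot: [-3.141, 0.001, -0.046]
contact_force: [-0.2, -0.7, -1.8]
grip_width: 49.6
finger_force: 30.0
```

Request:
{"api": "arm_command", "payload": {"gripper": [0,0,0,0,0], "dp": [[0.19,0.98,0],[0.19,0.98,0],[0.19,0.98,0],[0.19,0.98,0],[0.19,0.98,0]], "twist": [0,0,0,0,0]}}

```text
time: 41.42
tool_pos: [631.5, -201.2, 245.6]
tcp_rot: [-3.141, -0.0, -0.045]
contact_force: [0.8, -0.3, -0.7]
grip_width: 49.9
finger_force: 30.0
```

Request:
{"api": "arm_command", "payload": {"gripper": [0,0,0,0,0], "dp": [[0.1,0.98,0],[0,0,0],[0,0,0],[0,0,0],[0,0,0]], "twist": [0,-1,-1,-1,-1]}}

```text
time: 42.05
tool_pos: [632.7, -225.0, 245.6]
tcp_rot: [-3.141, 0.0, 0.307]
contact_force: [-1.3, 1.0, -1.3]
grip_width: 49.7
finger_force: 30.0
```

Request:
{"api": "arm_command", "payload": {"gripper": [0,0,0,0,0], "dp": [[0,0,0],[0,0,0],[0,0,0],[0,0,0],[0,0,0]], "twist": [-1,-1,-1,-1,-1]}}

```text
time: 42.68
tool_pos: [632.7, -224.9, 245.6]
tcp_rot: [-3.141, 0.0, 0.744]
contact_force: [-0.5, -0.3, -0.9]
grip_width: 49.4
finger_force: 30.0
```

Request:
{"api": "arm_command", "payload": {"gripper": [0,0,0,0,0], "dp": [[0,0,0],[0,0,0],[0,0,0],[0,0,0],[0,0,0]], "twist": [-1,-1,-1,-1,-1]}}

```text
time: 43.3
tool_pos: [632.7, -224.9, 245.6]
tcp_rot: [-3.141, -0.0, 1.18]
contact_force: [-0.4, 0.1, -1.3]
grip_width: 49.7
finger_force: 30.0
```

Request:
{"api": "arm_command", "payload": {"gripper": [0,0,0,0,0], "dp": [[0,0,1],[0,0,1],[0,0,0],[0,0,0],[0,0,0]], "twist": [-1,-1,-1,-0.1,0]}}

```text
time: 43.92
tool_pos: [633.0, -224.6, 196.1]
tcp_rot: [3.141, 0.0, 1.446]
contact_force: [0.5, 0.2, -2.0]
grip_width: 50.0
finger_force: 30.0
```

Request:
{"api": "arm_command", "payload": {"gripper": [0,0,0,0,0], "dp": [[-0.08,0,0.8],[0,0,0.68],[0,0,0.2],[0.03,0,0.19],[0.03,0,0.19]], "twist": [0,0,0,0,0]}}

```text
time: 44.55
tool_pos: [632.7, -224.5, 146.1]
tcp_rot: [3.141, 0.001, 1.447]
contact_force: [-3.6, 2.4, 7.0]
grip_width: 49.4
finger_force: 30.0
```

Request:
{"api": "arm_command", "payload": {"gripper": [0,0,0,0,0], "dp": [[-0.02,0,0.19],[-0.02,0,0.19],[-0.07,0,0.18],[-0.07,0,0.18],[0,0,0]], "twist": [0,0,0,0,0]}}

```text
time: 45.18
tool_pos: [632.2, -227.7, 126.8]
tcp_rot: [3.141, -0.002, 1.448]
contact_force: [-2.3, 5.7, 3.7]
grip_width: 49.7
finger_force: 30.0
```

Request:
{"api": "arm_command", "payload": {"gripper": [0,0,0,0,0], "dp": [[-0.11,0,0.15],[-0.11,0,0.15],[0,0,0],[0,0,0],[0,0,0]], "twist": [0,0,0,0,0]}}

```text
time: 45.8
tool_pos: [631.5, -232.3, 119.2]
tcp_rot: [-3.141, -0.003, 1.448]
contact_force: [-2.2, 7.1, 3.1]
grip_width: 49.6
finger_force: 30.0
```

Request:
{"api": "arm_command", "payload": {"gripper": [0,0,0,0,0], "dp": [[0.6,0,-0.4],[0.6,0,-1],[0,0,-1],[0,0,-1],[0,0,-1]], "twist": [0,0,0,0,0]}}

```text
time: 46.42
tool_pos: [635.5, -204.1, 230.0]
tcp_rot: [3.14, 0.001, 1.448]
contact_force: [0.2, -0.7, -1.2]
grip_width: 49.6
finger_force: 30.0
```

Request:
{"api": "arm_command", "payload": {"gripper": [0,0,0,0,0], "dp": [[0,0,-0.7],[0,0,0],[0,0,0],[0,0,0],[0,0,0]], "twist": [0.6,1,1,1,1]}}

```text
time: 47.05
tool_pos: [635.4, -204.2, 246.6]
tcp_rot: [3.14, -0.0, 1.043]
contact_force: [1.0, 0.1, -0.9]
grip_width: 49.6
finger_force: 30.0
```

Request:
{"api": "arm_command", "payload": {"gripper": [0,0,0,0,0], "dp": [[0,0,0],[0,0,0],[0,0,0],[0,0,0],[0,0,0]], "twist": [1,1,1,1,1]}}

```text
time: 47.68
tool_pos: [635.5, -204.2, 246.6]
tcp_rot: [3.14, -0.001, 0.607]
contact_force: [1.1, 0.0, -0.7]
grip_width: 49.9
finger_force: 30.0
```

Request:
{"api": "arm_command", "payload": {"gripper": [0,0,0,0,0], "dp": [[0,0,0],[0,0,0],[0,0,0],[0,0,0],[0,0,0]], "twist": [1,1,1,1,1]}}

```text
time: 48.3
tool_pos: [635.4, -204.2, 246.6]
tcp_rot: [3.141, -0.001, 0.171]
contact_force: [0.0, -0.1, -2.2]
grip_width: 50.0
finger_force: 30.0
```

Request:
{"api": "arm_command", "payload": {"gripper": [0,0,0,0,0], "dp": [[0.12,-1,0],[0.12,-1,0],[0.12,-1,0],[0.12,-1,0],[0.12,-1,0]], "twist": [1,0,0,0,0]}}

```text
time: 48.92
tool_pos: [637.2, -76.8, 246.0]
tcp_rot: [3.142, -0.0, 0.088]
contact_force: [0.6, 0.8, -1.0]
grip_width: 49.9
finger_force: 30.0
```

Request:
{"api": "arm_command", "payload": {"gripper": [0,0,0,0,0], "dp": [[0.12,-1,0],[0.12,-1,0],[0.12,-1,0],[0.12,-1,0],[0.12,-1,0]], "twist": [0,0,0,0,0]}}

```text
time: 49.55
tool_pos: [641.1, 49.0, 246.1]
tcp_rot: [3.142, -0.001, 0.088]
contact_force: [1.0, -0.3, -1.0]
grip_width: 49.7
finger_force: 30.0
```

Request:
{"api": "arm_command", "payload": {"gripper": [0,0,0,0,0], "dp": [[0.12,-1,0],[0,-0.2,0],[0,0,0],[0,0,0],[0,0,0]], "twist": [0,0,0,0,0]}}

```text
time: 50.18
tool_pos: [641.8, 76.1, 245.7]
tcp_rot: [3.142, -0.0, 0.085]
contact_force: [1.6, 0.6, -0.9]
grip_width: 49.5
finger_force: 30.0
```

Request:
{"api": "arm_command", "payload": {"gripper": [0,0,0,0,0], "dp": [[0.2,-0.12,1],[0,0,1],[0,0,1],[0,0,1],[0,0,0.8]], "twist": [0,0,0,0,0]}}

```text
time: 50.8
tool_pos: [646.2, 79.7, 124.6]
tcp_rot: [-3.142, 0.001, 0.085]
contact_force: [0.2, 0.3, -0.8]
grip_width: 50.0
finger_force: 30.0
```

Request:
{"api": "arm_command", "payload": {"gripper": [0,0,0,0,0], "dp": [[0,0,0.7],[0,0,0.5],[0,0,0.4],[0,0,0.2],[-0.2,0,0]], "twist": [0,0,0,0,0]}}

```text
time: 51.42
tool_pos: [641.7, 80.0, 80.9]
tcp_rot: [-3.142, -0.001, 0.086]
contact_force: [-0.0, 0.2, -0.9]
grip_width: 49.9
finger_force: 30.0
```

Request:
{"api": "arm_command", "payload": {"gripper": [0,0,0,0,0], "dp": [[-0.14,0,0.08],[-0.12,0,0.08],[0,0,0],[0,0,0],[0,0,0]], "twist": [0,0,0,0,0]}}

```text
time: 52.05
tool_pos: [636.0, 79.5, 78.2]
tcp_rot: [3.141, -0.003, 0.086]
contact_force: [2.4, -0.3, 5.6]
grip_width: 49.8
finger_force: 30.0
```

Request:
{"api": "arm_command", "payload": {"gripper": [0,0,0,0,0], "dp": [[0.04,0,0.07],[0.04,0,0.05],[0,0,0],[0,0,0],[0,0,0]], "twist": [0,0,0,0,0]}}

```text
time: 52.68
tool_pos: [638.6, 79.7, 77.7]
tcp_rot: [3.141, -0.006, 0.086]
contact_force: [-1.7, -0.2, 18.6]
grip_width: 49.8
finger_force: 30.0
```

Request:
{"api": "arm_command", "payload": {"gripper": [0,64,64,64,64], "dp": [[0,0,-0.1],[0,0,0],[0,0,0],[0,0,0],[0,0,0]], "twist": [0,0,0,0,0]}}

```text
time: 53.3
tool_pos: [637.2, 79.7, 76.2]
tcp_rot: [-3.141, -0.001, 0.086]
contact_force: [3.9, 1.1, 1.8]
grip_width: 64.0
finger_force: 2.1
```

Request:
{"api": "arm_command", "payload": {"gripper": [64,64,64,64,64], "dp": [[0,0,-0.4],[0,0,-1],[0,0,-1],[0,0,-1],[0,0,-1]], "twist": [0,0,0,0,0]}}

```text
time: 53.92
tool_pos: [635.7, 79.4, 186.8]
tcp_rot: [-3.142, 0.003, 0.086]
contact_force: [-0.2, 0.8, -1.1]
grip_width: 64.1
finger_force: 0.0
```

Request:
{"api": "arm_command", "payload": {"gripper": [75,75,75,75,75], "dp": [[0,0,-1],[0,0,-1],[0,0,-0.5],[0,0,0],[0,0,0]], "twist": [0,0,0,0,0]}}

```text
time: 54.55
tool_pos: [636.3, 79.6, 247.3]
tcp_rot: [-3.141, 0.003, 0.086]
contact_force: [-0.1, -0.2, -0.7]
grip_width: 75.2
finger_force: 0.0
```

Run:
```python
from h import *
t=capture("top")
print(rects("top",t,(270,235,410,295),24,170))
a=capture("scene")
print(rects("scene",a,(210,150,305,255),24,150))
A=cv2.resize(a[120:250,220:380],None,fx=4,fy=4,interpolation=cv2.INTER_CUBIC)
cv2.imwrite("pics/c11.png",A[:,:,::-1])
```

```text
[(418.6, -126.7, 115.1, 47.2, -2.0), (439.1, 65.8, 104.5, 45.3, 19.8), (441.1, -238.0, 113.2, 47.6, -7.8)]
[(516.0, -250.7, 247.3, 107.4, 8.8), (424.2, -131.4, 113.9, 43.6, -0.2), (437.7, 42.4, 81.8, 80.5, -81.5)]
```

View pics/c11.png

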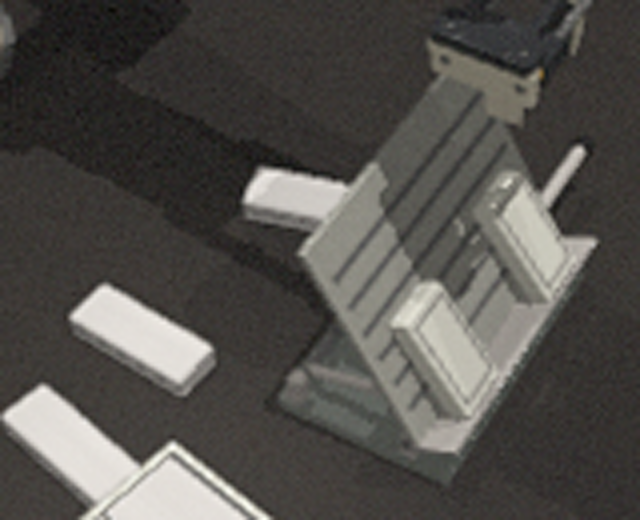

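Both boards stand flat on the panel (crop (440,345) and (525,240)). Case 2 was knocked and is now at (418.6, -126.7), so I take it first.

Request:
{"api": "arm_command", "payload": {"gripper": [70,70,70,70,70], "dp": [[-0.94,0.75,0],[-0.94,0.75,0],[-0.94,0.75,0],[-0.94,0.75,0],[-0.94,0.75,0]], "twist": [0,0,0,0,0]}}

```text
time: 55.28
tool_pos: [526.9, -24.4, 248.0]
tcp_rot: [-3.141, 0.001, 0.086]
contact_force: [0.6, -0.1, -0.4]
grip_width: 70.2
finger_force: 0.0
```

Request:
{"api": "arm_command", "payload": {"gripper": [70,70,70,70,70], "dp": [[-0.94,0.75,0],[-0.94,0.75,0],[-0.94,0.75,0],[-0.94,0.75,0],[-0.94,0.75,0]], "twist": [0,0,0,0,0]}}

```text
time: 55.9
tool_pos: [417.9, -127.8, 248.2]
tcp_rot: [-3.141, 0.001, 0.086]
contact_force: [-0.1, -0.2, -0.6]
grip_width: 69.7
finger_force: 0.0
```

Request:
{"api": "arm_command", "payload": {"gripper": [70,70,70,70,70], "dp": [[0,0,0],[0,0,0.5],[0,0,1],[0,0,1],[0,0,1]], "twist": [1,0.4,0,0,0]}}

```text
time: 56.52
tool_pos: [418.6, -126.8, 159.3]
tcp_rot: [-3.141, 0.001, -0.035]
contact_force: [1.6, 0.0, 0.7]
grip_width: 69.9
finger_force: 0.0
```

Request:
{"api": "arm_command", "payload": {"gripper": [70,70,70,70,70], "dp": [[0,0,1],[0,0,1],[0,0,1],[0,0,0],[0,0,0]], "twist": [0,0,0,0,0]}}

```text
time: 57.15
tool_pos: [419.2, -127.3, 86.4]
tcp_rot: [3.142, -0.0, -0.035]
contact_force: [0.6, 0.3, -0.4]
grip_width: 70.0
finger_force: 0.0
```

Run:
```python
from h import *
o=get_obs(); print(o["tool_pos"],np.degrees(o["tcp_rot"]))
t=capture("top")
print(rects("top",t,(270,235,410,295),24,170))
```

```text
[ 419.22998831 -127.26914936   86.43620996] [ 1.79999831e+02 -9.85040757e-03 -2.02569653e+00]
[(447.9, -160.3, 109.3, 22.1, 63.0), (475.0, -244.0, 44.3, 41.1, 87.1), (445.4, 68.1, 116.9, 47.4, 20.4)]
```

Request:
{"api": "arm_command", "payload": {"gripper": [70,70,70,70,70], "dp": [[0,0,1],[0,0,1],[0,0,0.8],[0,0,0.46],[0,0,0]], "twist": [0,0,0,0,0]}}

```text
time: 57.82
tool_pos: [419.0, -127.4, 4.7]
tcp_rot: [-3.141, 0.0, -0.036]
contact_force: [-0.4, -0.6, 0.0]
grip_width: 69.7
finger_force: 0.0
```

Request:
{"api": "arm_command", "payload": {"gripper": [0,0,0,0,0], "dp": [[0,0,0],[0,0,0],[0,0,0],[0,0,0],[0,0,0]], "twist": [0,0,0,0,0]}}

```text
time: 58.45
tool_pos: [419.4, -127.7, 5.2]
tcp_rot: [3.141, -0.001, -0.036]
contact_force: [-0.4, -1.1, 6.2]
grip_width: 44.2
finger_force: 29.9
```

Request:
{"api": "arm_command", "payload": {"gripper": [0,0,0,0,0], "dp": [[0,0,-0.5],[0,0,-1],[0,0,-1],[0,0,-1],[0,0,-1]], "twist": [0,0,0,0,0]}}

```text
time: 59.08
tool_pos: [418.6, -127.0, 118.4]
tcp_rot: [-3.141, 0.0, -0.036]
contact_force: [-0.0, 0.5, -2.2]
grip_width: 43.6
finger_force: 29.8
```

Request:
{"api": "arm_command", "payload": {"gripper": [0,0,0,0,0], "dp": [[0,0,-1],[0,0,-1],[0,0,-1],[0,0,-0.5],[0,0,0]], "twist": [0,0,0,0,0]}}

```text
time: 59.7
tool_pos: [419.1, -127.4, 205.2]
tcp_rot: [3.141, -0.001, -0.036]
contact_force: [0.6, 0.2, -3.1]
grip_width: 43.6
finger_force: 29.8
```

Request:
{"api": "arm_command", "payload": {"gripper": [0,0,0,0,0], "dp": [[1,0.87,0],[1,0.87,0],[1,0.87,0],[1,0.87,0],[1,0.87,0]], "twist": [0,0,0,0,0]}}

```text
time: 60.32
tool_pos: [540.1, -240.9, 202.9]
tcp_rot: [-3.14, 0.003, -0.036]
contact_force: [0.6, -0.3, -0.8]
grip_width: 43.7
finger_force: 29.8
```

Request:
{"api": "arm_command", "payload": {"gripper": [0,0,0,0,0], "dp": [[1,0.87,0],[1,0.87,0],[1,0.87,0],[1,0.87,0],[0,0,0]], "twist": [0,0,0,0,1]}}

```text
time: 60.95
tool_pos: [637.0, -332.3, 200.9]
tcp_rot: [-3.14, 0.004, -0.126]
contact_force: [0.1, 0.6, -1.0]
grip_width: 44.0
finger_force: 29.8
```

Request:
{"api": "arm_command", "payload": {"gripper": [0,0,0,0,0], "dp": [[0,0,0],[0,0,0],[0,0,0],[0,0,0],[0,0,0]], "twist": [0,0,0,0,0]}}

```text
time: 61.58
tool_pos: [636.7, -331.0, 204.9]
tcp_rot: [3.142, -0.0, -0.123]
contact_force: [0.3, 0.3, -1.4]
grip_width: 44.0
finger_force: 29.8
```

Request:
{"api": "arm_command", "payload": {"gripper": [0,0,0,0,0], "dp": [[0,0,0.8],[0,0,0.8],[0,0,0.6],[0,0,0.6],[0,0,0.6]], "twist": [0,0,0,0,0]}}

```text
time: 62.2
tool_pos: [637.4, -331.5, 120.1]
tcp_rot: [3.141, -0.002, -0.123]
contact_force: [-0.3, 0.2, 2.8]
grip_width: 43.6
finger_force: 29.8
```

Request:
{"api": "arm_command", "payload": {"gripper": [0,0,0,0,0], "dp": [[0,0,0.5],[0,0,0.4],[0,0,0.2],[0,0,0],[0,0,0]], "twist": [0,0,0,0,0]}}

```text
time: 62.82
tool_pos: [636.6, -330.9, 91.4]
tcp_rot: [-3.141, 0.001, -0.123]
contact_force: [1.2, -0.1, -3.1]
grip_width: 43.9
finger_force: 35.0
```

Request:
{"api": "arm_command", "payload": {"gripper": [58,58,58,58,58], "dp": [[0,0,0],[0,0,0],[0,0,0],[0,0,0],[0,0,0]], "twist": [0,0,0,0,0]}}

```text
time: 63.45
tool_pos: [636.5, -331.0, 92.0]
tcp_rot: [-3.141, 0.001, -0.123]
contact_force: [-0.1, -0.8, -3.7]
grip_width: 57.8
finger_force: 2.7
```

Request:
{"api": "arm_command", "payload": {"gripper": [58,58,58,58,58], "dp": [[0,0,-0.5],[0,0,-0.8],[0,0,-1],[0,0,-1],[0,0,-1]], "twist": [0,0,0,0,0]}}

```text
time: 64.08
tool_pos: [637.2, -331.3, 202.6]
tcp_rot: [3.141, -0.003, -0.123]
contact_force: [-0.1, -0.4, 0.1]
grip_width: 58.0
finger_force: 0.0
```

Request:
{"api": "arm_command", "payload": {"gripper": [70,70,70,70,70], "dp": [[0,0,-1],[-1,0,0],[-1,0,0],[-1,0,0],[-1,0,0]], "twist": [0,0,0,0,0]}}

```text
time: 64.7
tool_pos: [537.2, -318.9, 226.6]
tcp_rot: [3.14, -0.003, -0.123]
contact_force: [0.9, 0.8, 0.6]
grip_width: 70.3
finger_force: 0.0
```

Request:
{"api": "arm_command", "payload": {"gripper": [70,70,70,70,70], "dp": [[-1,-0.8,0],[-1,-0.8,0],[-1,-0.8,0],[-1,-0.8,0],[0,0,0]], "twist": [0,0,0,0,0]}}

```text
time: 65.32
tool_pos: [447.6, -226.1, 226.7]
tcp_rot: [3.141, -0.003, -0.123]
contact_force: [0.3, -1.0, 0.1]
grip_width: 70.0
finger_force: 0.0
```

Run:
```python
from h import *
o=get_obs(); print(o["tool_pos"],np.degrees(o["tcp_rot"]))
t=capture("top")
print(rects("top",t,(270,235,410,295),24,170)); print(rects("top",t,(380,140,450,220),150,200))
a=capture("scene")
cv2.imwrite("pics/box1.png",cv2.resize(np.hstack([t[135:225,370:470],a[225:315,215:315]]),None,fx=4,fy=4)[:,:,::-1])
```

```text
[ 447.63435431 -226.13835649  226.73222168] [ 1.79938929e+02 -1.46105008e-01 -7.02282433e+00]
[(444.7, 68.0, 118.0, 47.9, 19.8)]
[(637.2, -330.4, 151.6, 137.2, -6.6)]
```

View pics/box1.png

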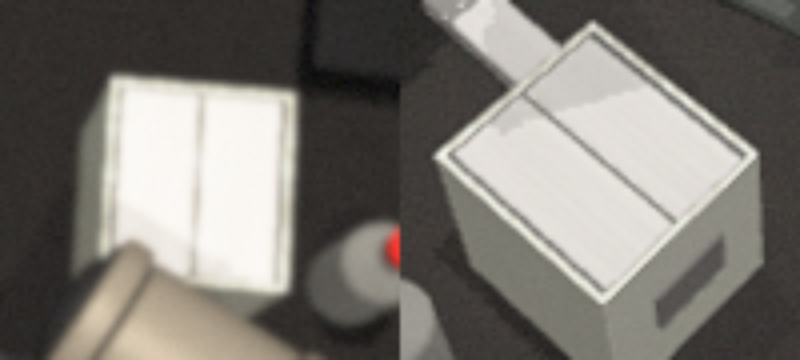

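Both leaves are shut over the case (left half: top view; right half: scene view). Next, case 3.

Request:
{"api": "arm_command", "payload": {"gripper": [70,70,70,70,70], "dp": [[-0.2,0.5,0],[0,0,1],[0,0,1],[0,0,1],[0,0,1]], "twist": [0.14,0,0,0,0]}}

```text
time: 66.05
tool_pos: [441.7, -240.4, 123.7]
tcp_rot: [3.141, -0.0, -0.137]
contact_force: [0.4, 0.1, -0.4]
grip_width: 69.6
finger_force: 0.0
```

Request:
{"api": "arm_command", "payload": {"gripper": [70,70,70,70,70], "dp": [[0,0,1],[0,0,1],[0,0,0],[0,0,0],[0,0,0]], "twist": [0,0,0,0,0]}}

```text
time: 66.68
tool_pos: [442.3, -239.6, 75.7]
tcp_rot: [3.141, -0.002, -0.136]
contact_force: [-0.5, -0.0, -0.4]
grip_width: 70.1
finger_force: 0.0
```

Request:
{"api": "arm_command", "payload": {"gripper": [70,70,70,70,70], "dp": [[0,0,1],[0,0,0.8],[0,0,0.6],[0,0,0.45],[0,0,0]], "twist": [0,0,0,0,0]}}

```text
time: 67.3
tool_pos: [441.5, -238.7, 3.0]
tcp_rot: [-3.141, 0.001, -0.136]
contact_force: [-0.0, 0.0, -0.4]
grip_width: 70.2
finger_force: 0.0
```

Request:
{"api": "arm_command", "payload": {"gripper": [0,0,0,0,0], "dp": [[0,0,0],[0,0,0],[0,0,0],[0,0,0],[0,0,0]], "twist": [0,0,0,0,0]}}

```text
time: 67.92
tool_pos: [441.9, -239.2, 3.9]
tcp_rot: [3.141, -0.001, -0.136]
contact_force: [-0.3, -0.7, 4.2]
grip_width: 44.1
finger_force: 30.0
```

Request:
{"api": "arm_command", "payload": {"gripper": [0,0,0,0,0], "dp": [[0,0,-0.5],[0,0,-1],[0,0,-1],[0,0,-1],[0,0,-1]], "twist": [0,0,0,0,0]}}

```text
time: 68.55
tool_pos: [441.2, -238.5, 117.0]
tcp_rot: [-3.141, 0.001, -0.136]
contact_force: [0.3, 0.5, -1.4]
grip_width: 44.1
finger_force: 30.0
```

Request:
{"api": "arm_command", "payload": {"gripper": [0,0,0,0,0], "dp": [[0,0,-1],[0,0,-1],[0,0,-1],[0,0,-0.5],[0,0,0]], "twist": [0,0,0,0,0]}}

```text
time: 69.18
tool_pos: [441.7, -238.9, 203.9]
tcp_rot: [3.141, -0.001, -0.135]
contact_force: [-1.1, 1.0, -1.9]
grip_width: 43.9
finger_force: 30.0
```

Request:
{"api": "arm_command", "payload": {"gripper": [0,0,0,0,0], "dp": [[0.92,0.29,0],[0.92,0.29,0],[0.92,0.29,0],[0.92,0.29,0],[0.92,0.29,0]], "twist": [0,0,0,0,0]}}

```text
time: 69.8
tool_pos: [550.7, -290.3, 201.5]
tcp_rot: [-3.14, 0.003, -0.136]
contact_force: [0.0, -0.9, -2.2]
grip_width: 44.3
finger_force: 30.0
```

Request:
{"api": "arm_command", "payload": {"gripper": [0,0,0,0,0], "dp": [[0.92,0.29,0],[0.92,0.29,0],[0.92,0.29,0],[0.92,0.29,0],[0,0,0]], "twist": [0,0,0,0,-0.15]}}

```text
time: 70.42
tool_pos: [638.1, -331.5, 200.4]
tcp_rot: [-3.14, 0.003, -0.122]
contact_force: [-1.1, 0.3, -2.3]
grip_width: 43.7
finger_force: 30.0
```

Request:
{"api": "arm_command", "payload": {"gripper": [0,0,0,0,0], "dp": [[0,0,0],[0,0,0],[0,0,0],[0,0,0],[0,0,0]], "twist": [0,0,0,0,0]}}

```text
time: 71.05
tool_pos: [637.8, -331.5, 203.6]
tcp_rot: [-3.142, -0.0, -0.123]
contact_force: [-0.2, 0.6, -2.6]
grip_width: 44.0
finger_force: 30.0
```

Run:
```python
from h import *
o=get_obs(); print(o["tool_pos"],np.degrees(o["tcp_rot"]),o["grip_width"])
t=capture("top")
print(rects("top",t,(270,235,410,295),24,170))
```

```text
[ 637.82842988 -331.49229056  203.62419905] [-1.79998317e+02 -1.01219415e-02 -7.02015306e+00] 43.9995497474101
[(336.9, -136.3, 119.2, 37.5, 53.1), (425.7, -7.1, 168.1, 40.0, 55.0), (487.4, 90.6, 50.9, 28.8, -34.5)]
```

Request:
{"api": "arm_command", "payload": {"gripper": [0,0,0,0,0], "dp": [[0,0,0.8],[0,0,0.8],[0,0,0.6],[0,0,0.6],[0,0,0.6]], "twist": [0,0,0,0,0]}}

```text
time: 71.72
tool_pos: [638.6, -332.0, 118.8]
tcp_rot: [3.141, -0.002, -0.122]
contact_force: [0.4, -0.4, 2.6]
grip_width: 43.9
finger_force: 30.0
```

Request:
{"api": "arm_command", "payload": {"gripper": [0,0,0,0,0], "dp": [[0,0,0.5],[0,0,0.4],[0,0,0.2],[0,0,0],[0,0,0]], "twist": [0,0,0,0,0]}}

```text
time: 72.35
tool_pos: [637.7, -331.2, 90.1]
tcp_rot: [-3.141, 0.001, -0.122]
contact_force: [1.1, 0.1, -2.9]
grip_width: 43.8
finger_force: 35.1
```

Request:
{"api": "arm_command", "payload": {"gripper": [58,58,58,58,58], "dp": [[0,0,0],[0,0,0],[0,0,0],[0,0,0],[0,0,0]], "twist": [0,0,0,0,0]}}

```text
time: 72.97
tool_pos: [637.7, -331.5, 90.8]
tcp_rot: [-3.141, 0.0, -0.123]
contact_force: [-0.3, -0.2, -3.1]
grip_width: 57.6
finger_force: 2.6
```

Request:
{"api": "arm_command", "payload": {"gripper": [58,58,58,58,58], "dp": [[0,0,-0.5],[0,0,-0.8],[0,0,-1],[0,0,-1],[0,0,-1]], "twist": [0,0,0,0,0]}}

```text
time: 73.6
tool_pos: [638.3, -331.7, 201.2]
tcp_rot: [3.141, -0.003, -0.123]
contact_force: [-0.3, -0.3, 1.1]
grip_width: 58.1
finger_force: 0.0
```

Request:
{"api": "arm_command", "payload": {"gripper": [70,70,70,70,70], "dp": [[0,0,-1],[-1,0,0],[-1,0,0],[-1,0,0],[-1,0,0]], "twist": [0,0,0,0,0]}}

```text
time: 74.22
tool_pos: [538.3, -319.4, 225.3]
tcp_rot: [3.14, -0.003, -0.122]
contact_force: [-0.6, 0.9, 0.0]
grip_width: 70.2
finger_force: 0.0
```

Request:
{"api": "arm_command", "payload": {"gripper": [70,70,70,70,70], "dp": [[-1,-0.8,0],[-1,-0.8,0],[-1,-0.8,0],[-1,-0.8,0],[0,0,0]], "twist": [0,0,0,0,0]}}

```text
time: 74.85
tool_pos: [448.7, -226.7, 225.4]
tcp_rot: [3.141, -0.002, -0.122]
contact_force: [0.5, -1.3, -0.0]
grip_width: 69.8
finger_force: 0.0
```

Run:
```python
from h import *
o=get_obs(); print(o["tool_pos"],np.degrees(o["tcp_rot"]))
t=capture("top")
print(rects("top",t,(270,235,410,295),24,170)); print(rects("top",t,(380,140,450,220),150,200))
```

```text
[ 448.66750917 -226.7389253   225.44901325] [ 1.79941903e+02 -1.39521634e-01 -6.97575411e+00]
[(444.9, 67.7, 118.0, 47.1, 19.7)]
[(637.2, -330.0, 155.4, 133.3, -4.4)]
```

Request:
{"api": "arm_command", "payload": {"gripper": [70,70,70,70,70], "dp": [[-0.13,-0.98,0],[-0.13,-0.98,0],[-0.13,-0.98,0],[-0.13,-0.98,0],[-0.13,-0.98,0]], "twist": [0,0,0,0,0]}}

```text
time: 75.53
tool_pos: [449.3, -104.1, 224.2]
tcp_rot: [3.141, -0.002, -0.123]
contact_force: [0.7, 0.3, -0.5]
grip_width: 70.2
finger_force: 0.0
```

Request:
{"api": "arm_command", "payload": {"gripper": [70,70,70,70,70], "dp": [[-0.13,-0.98,0],[-0.13,-0.98,0],[-0.13,-0.98,0],[-0.13,-0.98,0],[-0.13,-0.98,0]], "twist": [0,0,0,0,0]}}

```text
time: 76.15
tool_pos: [448.3, 19.8, 224.3]
tcp_rot: [-3.142, -0.002, -0.123]
contact_force: [0.1, -0.2, 0.5]
grip_width: 69.8
finger_force: 0.0
```

Request:
{"api": "arm_command", "payload": {"gripper": [70,70,70,70,70], "dp": [[-0.13,-0.98,0],[-0.13,-0.95,0],[0,0,0],[0,0,0],[0,0,0]], "twist": [0,0,-1,-1,-1]}}

```text
time: 76.78
tool_pos: [447.8, 68.0, 224.3]
tcp_rot: [3.141, -0.002, 0.142]
contact_force: [-0.2, -1.8, 0.9]
grip_width: 70.0
finger_force: 0.0
```

Request:
{"api": "arm_command", "payload": {"gripper": [70,70,70,70,70], "dp": [[0,0,1],[0,0,1],[0,0,1],[0,0,1],[0,0,1]], "twist": [-1,-1,-0.36,0,0]}}

```text
time: 77.4
tool_pos: [448.2, 67.9, 98.3]
tcp_rot: [3.141, -0.002, 0.345]
contact_force: [0.6, 0.1, 0.1]
grip_width: 69.9
finger_force: 0.0
```

Request:
{"api": "arm_command", "payload": {"gripper": [70,70,70,70,70], "dp": [[0,0,0.5],[0,0,0],[0,0,0],[0,0,0],[0,0,0]], "twist": [0,0,0,0,0]}}

```text
time: 78.03
tool_pos: [446.7, 68.1, 86.5]
tcp_rot: [3.141, -0.001, 0.345]
contact_force: [0.8, -0.2, -0.0]
grip_width: 70.4
finger_force: 0.0
```

Request:
{"api": "arm_command", "payload": {"gripper": [70,70,70,70,70], "dp": [[-0.04,0,1],[0,0,1],[0,0,0.8],[0,0,0.5],[0,0,0]], "twist": [0,0,0,0,0]}}

```text
time: 78.65
tool_pos: [445.1, 67.8, 3.1]
tcp_rot: [-3.141, 0.001, 0.345]
contact_force: [-0.4, -0.5, 0.7]
grip_width: 70.1
finger_force: 0.0
```

Request:
{"api": "arm_command", "payload": {"gripper": [0,0,0,0,0], "dp": [[0,0,0],[0,0,0],[0,0,0],[0,0,0],[0,0,0]], "twist": [0,0,0,0,0]}}

```text
time: 79.28
tool_pos: [445.8, 67.7, 4.0]
tcp_rot: [3.141, -0.001, 0.345]
contact_force: [0.1, -0.4, 6.0]
grip_width: 43.6
finger_force: 30.0
```

Request:
{"api": "arm_command", "payload": {"gripper": [0,0,0,0,0], "dp": [[0,0,-0.5],[0,0,-1],[0,0,-1],[0,0,-1],[0,0,-1]], "twist": [0,0,0,0,0]}}

```text
time: 79.9
tool_pos: [445.0, 67.9, 117.3]
tcp_rot: [-3.141, 0.0, 0.345]
contact_force: [-0.1, -1.0, -0.8]
grip_width: 43.4
finger_force: 30.0
```

Request:
{"api": "arm_command", "payload": {"gripper": [0,0,0,0,0], "dp": [[0,0,-1],[0,0,-1],[0,0,-1],[0,0,-0.5],[0,0,0]], "twist": [1,1,1,1,1]}}

```text
time: 80.53
tool_pos: [445.5, 67.9, 205.0]
tcp_rot: [-3.141, -0.002, -0.094]
contact_force: [-0.5, 0.0, -1.9]
grip_width: 44.1
finger_force: 30.0
```

Request:
{"api": "arm_command", "payload": {"gripper": [0,0,0,0,0], "dp": [[0,0.9,0],[0,1,0],[0,1,0],[0,1,0],[0,1,0]], "twist": [0.36,0,0,0,0]}}

```text
time: 81.15
tool_pos: [430.5, -54.4, 203.9]
tcp_rot: [-3.141, 0.0, -0.122]
contact_force: [-0.1, -0.4, -1.1]
grip_width: 43.5
finger_force: 30.0
```

Request:
{"api": "arm_command", "payload": {"gripper": [0,0,0,0,0], "dp": [[0,1,0],[0,1,0],[0,1,0],[0,1,0],[0,1,0]], "twist": [0,0,0,0,0]}}

```text
time: 81.78
tool_pos: [415.3, -178.4, 203.9]
tcp_rot: [-3.141, 0.0, -0.122]
contact_force: [0.8, -1.0, -1.5]
grip_width: 43.8
finger_force: 30.0
```

Request:
{"api": "arm_command", "payload": {"gripper": [0,0,0,0,0], "dp": [[0.9,1,0],[0.9,1,0],[0.9,1,0],[0.9,1,0],[0.9,1,0]], "twist": [0,0,0,0,0]}}

```text
time: 82.4
tool_pos: [512.4, -316.2, 203.8]
tcp_rot: [-3.141, 0.0, -0.123]
contact_force: [0.2, 0.3, -0.0]
grip_width: 44.0
finger_force: 30.0
```

Request:
{"api": "arm_command", "payload": {"gripper": [0,0,0,0,0], "dp": [[1,0,0],[1,0,0],[1,0,0],[1,0,0],[1,0,0]], "twist": [0,0,0,0,0]}}

```text
time: 83.02
tool_pos: [636.6, -330.7, 203.7]
tcp_rot: [-3.141, 0.001, -0.122]
contact_force: [-0.2, -0.0, -1.7]
grip_width: 43.9
finger_force: 30.0
```

Request:
{"api": "arm_command", "payload": {"gripper": [0,0,0,0,0], "dp": [[0,0,0],[0,0,0],[0,0,0],[0,0,0],[0,0,0]], "twist": [0,0,0,0,0]}}

```text
time: 83.65
tool_pos: [636.0, -331.1, 203.8]
tcp_rot: [3.142, -0.0, -0.123]
contact_force: [-0.2, 0.5, -0.2]
grip_width: 43.4
finger_force: 30.0
```

Request:
{"api": "arm_command", "payload": {"gripper": [0,0,0,0,0], "dp": [[0,0,0.8],[0,0,0.8],[0,0,0.6],[0,0,0.6],[0,0,0.6]], "twist": [0,0,0,0,0]}}

```text
time: 84.28
tool_pos: [636.9, -331.4, 118.8]
tcp_rot: [3.141, -0.002, -0.122]
contact_force: [0.2, 0.6, 3.1]
grip_width: 43.7
finger_force: 30.0
```

Request:
{"api": "arm_command", "payload": {"gripper": [0,0,0,0,0], "dp": [[0,0,0.5],[0,0,0.4],[0,0,0.2],[0,0,0],[0,0,0]], "twist": [0,0,0,0,0]}}

```text
time: 84.9
tool_pos: [636.2, -330.8, 90.3]
tcp_rot: [-3.141, 0.001, -0.122]
contact_force: [1.2, -0.2, -2.6]
grip_width: 43.7
finger_force: 35.1
```

Request:
{"api": "arm_command", "payload": {"gripper": [58,58,58,58,58], "dp": [[0,0,0],[0,0,0],[0,0,0],[0,0,0],[0,0,0]], "twist": [0,0,0,0,0]}}

```text
time: 85.52
tool_pos: [636.0, -330.9, 90.7]
tcp_rot: [-3.141, 0.001, -0.122]
contact_force: [-0.9, 0.3, -2.5]
grip_width: 57.7
finger_force: 2.6
```

Request:
{"api": "arm_command", "payload": {"gripper": [58,58,58,58,58], "dp": [[0,0,-0.5],[0,0,-0.8],[0,0,-1],[0,0,-1],[0,0,-1]], "twist": [0,0,0,0,0]}}

```text
time: 86.15
tool_pos: [636.7, -331.2, 201.3]
tcp_rot: [3.141, -0.003, -0.122]
contact_force: [1.5, -0.4, 0.0]
grip_width: 58.0
finger_force: 0.0
```

Request:
{"api": "arm_command", "payload": {"gripper": [70,70,70,70,70], "dp": [[0,0,-1],[-1,0,0],[-1,0,0],[-1,0,0],[-1,0,0]], "twist": [0,0,0,0,0]}}

```text
time: 86.78
tool_pos: [536.7, -318.9, 225.4]
tcp_rot: [3.14, -0.003, -0.122]
contact_force: [0.4, 0.4, -0.4]
grip_width: 70.0
finger_force: 0.0
```

Request:
{"api": "arm_command", "payload": {"gripper": [70,70,70,70,70], "dp": [[-1,-0.8,0],[-1,-0.8,0],[-1,-0.8,0],[-1,-0.8,0],[0,0,0]], "twist": [0,0,0,0,0]}}

```text
time: 87.4
tool_pos: [447.1, -226.2, 225.5]
tcp_rot: [3.14, -0.003, -0.122]
contact_force: [1.0, -0.7, 0.4]
grip_width: 70.3
finger_force: 0.0
```

Run:
```python
from h import *
t=capture("top"); a=capture("scene"); g=a.min(2).astype(int)
print(rects("top",t,(150,200,370,295),24,170)); print(rects("top",t,(380,140,450,220),150,200))
# compare box mouth & boards in scene view with earlier saved pictures
old=cv2.imread("pics/box1.png")[:,400:,::-1]; new=cv2.resize(a[225:315,215:315],None,fx=4,fy=4)
d=np.abs(old.astype(int)-new).max(2)[::4,::4]; print("box diff px>40:",(d>40).sum(), np.argwhere(d>40).mean(0) if (d>40).any() else "")
old=cv2.imread("pics/c11.png")[:,:,::-1]; new=cv2.resize(a[120:250,220:380],None,fx=4,fy=4,interpolation=cv2.INTER_CUBIC)
d=np.abs(old.astype(int)-new).max(2)[::4,::4]
for n,(x,y) in {"A":(440,345),"B":(525,240)}.items():
    r=d[y//4-12:y//4+13,x//4-9:x//4+10]; print(n,(r>40).sum(),r.size)
# leaves brightness/darkness inside mouth
P=[proj("scene",np.array([637+u*.9925+v*.122,-331-u*.122+v*.9925,150]))[0] for u in(-50,-25,0,25,50) for v in(-45,-20,20,45)]
print([int(g[int(round(v)),int(round(u))]) for u,v in P])
```

```text
[]
[(637.2, -330.0, 155.4, 133.3, -4.4)]
box diff px>40: 430 [10.75348837 22.94418605]
A 0 475
B 35 475
[220, 197, 197, 195, 219, 216, 219, 194, 217, 218, 219, 217, 216, 218, 215, 217, 217, 218, 216, 216]
```

Run:
```python
from h import *
a=capture("scene"); new=a[120:250,220:380].min(2); old=cv2.resize(cv2.imread("pics/c11.png"),(160,130),interpolation=cv2.INTER_AREA).min(2)
for n,m in(("old",old),("new",new)):
    for b,(x,y) in {"A":(110,86),"B":(133,59)}.items():
        k=((m[y-25:y+25,x-18:x+18]>165)*255).astype(np.uint8)
        c=max(cv2.findContours(k,0,2)[0],key=cv2.contourArea); print(n,b,cv2.minAreaRect(c),cv2.contourArea(c))
```

```text
old A ((19.75, 22.75), (27.577163696289062, 14.142135620117188), 45.0) 205.5
old B ((19.5, 25.0), (22.119247436523438, 14.212586402893066), 39.09385681152344) 164.0
new A ((20.278139114379883, 25.26508903503418), (33.56377410888672, 16.27701759338379), 46.63658142089844) 320.5
new B ((16.860000610351562, 23.48000144958496), (29.691986083984375, 17.768123626708984), 41.82017135620117) 218.5
```

Run:
```python
from h import *
a=capture("scene")[120:250,220:380]; old=cv2.resize(cv2.imread("pics/c11.png")[:,:,::-1],(160,130),interpolation=cv2.INTER_AREA)
for b,(x,y) in {"A":(110,86),"B":(131,59)}.items():
    T=np.ascontiguousarray(old[y-18:y+18,x-13:x+15]); r=cv2.matchTemplate(np.ascontiguousarray(a),T,cv2.TM_CCOEFF_NORMED)
    _,v,_,l=cv2.minMaxLoc(r); print(b,v,np.array(l)-(x-13,y-18))
    for n,i in(("old",old),("new",a)): print(n,i[y-16:y+18:3,x-14:x+16:2].min(2))
```

```text
A 0.9511467814445496 [0 0]
old [[133 133  95 118 129 132 146  87  86  85  63 117 130 123  90]
 [131  93 125 140 171 185 178 140  93  66 105 131 126  92 130]
 [ 90 122 155 195 207 181 137 182 132 129 127 126  93 129 129]
 [131 168 200 209 179 154 181 179 180 141 129  96 130 130 126]
 [127 110 114 163 150 190 188 178 179 180 134 134 129 129 129]
 [129  79 109 113 167 156 190 183 179 178 180 139 140 130 142]
 [ 94 132  91 112 111 162 149 189 179 179 179 179 140 147 143]
 [130 131 125  67 111 114 167 152 188 178 179 180 178 140 145]
 [132 120  97 128  82 113 109 165 151 186 179 179 159 175 160]
 [119 134 132 130 114  65 110 112 163 151 186 160 171 145 131]
 [ 87 122 132 119 103 123  83 108 107 161 137 174 144 121  89]
 [ 87  84 130 135 132 130 117  84  99 110 157 156 124  67  47]]
new [[135 133 102 124 139 168 176 123 129 135 102 122 138 132  94]
 [131  91 126 154 194 206 184 147 135  97 128 133 130  91 133]
 [ 85 127 155 197 208 184 142 190 141 132 133 130  88 135 133]
 [132 170 197 207 179 150 188 187 191 142 132  94 137 135 131]
 [126 107 111 169 148 189 188 185 187 187 137 141 132 13
[... 1297 characters left out ...]
8  54]
 [120 102 135 181 199 192 146 158 126  52 167 177  49  36  51]
 [108 133 206 201 190 153 191 182 156 161 173  46  50  59  52]
 [133 185 184 190 151 188 185 189 184 153  54  44  54  50  42]
 [135  87 115 130 160 186 187 188 187 184 155  43  54  49  47]
 [ 94 123  96 116 128 163 188 188 189 189 186 141  58  62  63]
 [130 129 123  83 111 130 164 186 187 187 190 184 158 164 170]
 [134 129  96  93  96 110 134 166 186 188 187 190 161 186 162]
 [126  96 133 131  74  87 114 131 166 184 189 156 188 158  65]
 [ 94 136 133 111 102  82  97 110 134 163 158 187 159  69  52]
 [136 136 106 117 134 127  80 100 111 131 187 147  91  56  50]
 [134 112 116 135 136 131 145 134 148 148 168  83  56  42  47]]
```

The boards have not moved; only the shadows changed. Handing in.

```bash
python3 -c "
from plant import *
print(close_job())"
```

```text
the job is handed in; nothing more can be done
None
```

The job is handed in: the prop leg is locked with the panel standing on it, both boards lean flat against the panel on the ledge, and all three cases are in the return box with the leaves shut. The bottle, jar and beaker were never touched. It took about 88 s of robot time, and the hand-in returned no verdict.

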